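# Clear and pack the bearing case and tip its lid shut

### The arm

A 6-joint arm with a two-finger parallel gripper is mounted at the origin on a cart in front of the work surface, level with it; the furniture and walls round the work are solid. World frame = base frame: x ahead of the robot, y to its left, z up, the work surface at z = 0. Lengths are in m, angles in rad, forces in N, time in s.
With the tool pointing down it reaches from about 0.4 to 0.825 m from the base axis. Payload 7 kg.
Tool frame: the origin (TCP) lies midway between the tips of the shut fingers; the grasp point (between the pads) lies 19 mm behind it; z points along the fingers, y is the line along which they close (so a half turn about z gives the same grasp; the last joint's range is limited). The gripper opens to 88 mm and grips with 3 to 60 N. Pads are 19 mm wide; open, the fingers measure 130 mm over their backs; the gripper's body (78 mm by 193 mm) begins 47 mm behind the grasp point.
Start: joints at [1.49, 0.359, 0.012, 0, -1.224, -0.288], TCP at [0.243, 0.63, 0.227] pointing down, gripper open.
Joint ranges: [-3.07, 3.07], [-1.43, 2.12], [-1.02, 1.25], [-3.03, 1.67], [-3.05, -0], [-3.03, 3.03]. Speed limits (rad/s): [2.39, 2.39, 3.01, 3.14, 3.14, 3.14].

### API

Orientations are given as [roll, pitch, yaw] about the fixed x, y, z axes, in that order (R = Rz(yaw) Ry(pitch) Rx(roll)).
In Python, from station import get_state, grab_frame, calibration, job_done, boxes_of, regions_of, spot_point gives the robot as it stands. The module is installed in compiled form; this text tells all that it offers.
- The arm moves only by the tool arm_command, never from a script. Its argument "commands" is a list of rows, each an object of numbers: "tx", "ty", "tz": the shift along the tool's x, y, z each as a share of 25 cm, from -1 to 1; "twist": the turn about the tool's z as a share of 180 degrees, from -1 to 1. A call has exactly 8 rows; each row is the pose to reach, as a shift and turn from the pose commanded when the call began, along the tool's axes at that moment, turning the shorter way round; what a row does not reach only later rows make up. A row lasts 1/12 s, in which the tool goes at most 41.7 mm and 7.16 degrees, less where a joint would pass 70% of its speed; a pose out of reach is approached as far as the arm can. A call with a number of a shift or a turn outside -1 to 1 is refused whole. A call with a gripper value outside its range is refused whole. "claw" is the opening, from 0 (shut) to 1 (fully open), set as the call begins (left out, the last holds). The fingers move at their own pace and stop on an object; "grip_force" is the grip in N (left out, the last holds). Time passes only in rows, so rows that repeat a pose let the fingers close, or fill a call up. It gives the time, the measured TCP pose, the force, the opening and the grip force at its end, in the units of the state.
- get_state(): the state, without advancing time (a new reading comes with each control period).
- grab_frame(name): name is "side" or "top" or "wrist"; returns the picture (384x512x3 uint8, red, green, blue); there is no depth.
- calibration(name): a dict with "camera_matrix" (3x3 intrinsics, pixels), "extrinsics" (4x4, takes a point from camera to world coordinates). Camera axes: x right, y down, z forward; pixel columns grow to the right and rows downward; lengths in m; the calibration is good to about 2 mm. A picture is of the moment at which its call begins: read the wrist's pose just before it. calibration takes no time and is no camera call; for the wrist camera it gives the pose at the moment of the call.
- job_done(): hands the job in; it is judged then, once.
Trained networks look in the newest picture that a camera, given by its name, has taken for a name from the list of things; names that differ only in an ending like _2 or _b are one class to them, and where a whole thing is asked for, a point or a joint stands for the part that bears it (a point fixed in the world has none). Each returns a list of dicts, best first, with "score" (0 to 1); they miss things now and then, are a little off and sometimes report something else, mostly with a low value. They report only what shows in the picture. A call takes as long as a camera call. They do not tell look-alikes from the thing itself.
- boxes_of(query, camera): "rect" ([left, top, right, bottom] in pixels, round what is visible of it).
- regions_of(query, camera): "region" (384x512 bool, what is visible of it) and "rect" ([left, top, right, bottom] in pixels, round what is visible of it).
- spot_point(query, camera): "uv" ([column, row] in pixels: a listed point, or the origin of a listed thing).
The state is a dict: "t": time; "q": joint angles; "qd": joint speeds; "joint_efforts": joint torques, N m; "eef_pos": TCP position; "ee_rot": TCP orientation; "force": force on the tool from outside, world axes, zero at the start; "moment": the same for the moment, N m; "width": finger opening in m; "gripper_force": force on a finger pad.
Only numpy, scipy, OpenCV 4.12 (cv2) and the standard library are available. Lean on these libraries where they do the work, as an engineer would, in place of code of your own. Each camera call takes 0.05 s, during which the arm holds its last target. There are 200 camera calls.

### The job

Pack the bearings for storage: first take out the marker that was left lying in the case and lay it flat on the bench out of the way, then stand every black carton on edge, fully down, in a slot of its own in the black case (any slot), leaving the orange carton and the tape roll where they are. When all of them are in, push the orange lid from behind past its balance point and let go, so that it falls fully shut by its own weight; don't push it down the rest of the way.

Things in the scene. Friction and masses are not known exactly. Their poses are not given: they have to be found in the camera images.
- carton_1_center (a point): centre of a black bearing carton, 54x54 mm square and 24 mm thick, 0.1 to 0.2 kg, wrapped in slick film (friction about 0.3); at the start it stands on edge on the bench (54 mm high, centre 27 mm up). Its z axis is the thickness direction (level while the carton stands on edge); x and y run along its 54 mm sides. Not every carton is there in every run (None: absent)
- carton_2_center (a point): centre of a black bearing carton, 54x54 mm square and 24 mm thick, 0.1 to 0.2 kg, wrapped in slick film (friction about 0.3); at the start it stands on edge on the bench (54 mm high, centre 27 mm up). Its z axis is the thickness direction (level while the carton stands on edge); x and y run along its 54 mm sides. Not every carton is there in every run (None: absent)
- carton_3_center (a point): centre of a black bearing carton, 54x54 mm square and 24 mm thick, 0.1 to 0.2 kg, wrapped in slick film (friction about 0.3); at the start it stands on edge on the bench (54 mm high, centre 27 mm up). Its z axis is the thickness direction (level while the carton stands on edge); x and y run along its 54 mm sides. Not every carton is there in every run (None: absent)
- carton_4_center (a point): centre of a black bearing carton, 54x54 mm square and 24 mm thick, 0.1 to 0.2 kg, wrapped in slick film (friction about 0.3); at the start it stands on edge on the bench (54 mm high, centre 27 mm up). Its z axis is the thickness direction (level while the carton stands on edge); x and y run along its 54 mm sides. Not every carton is there in every run (None: absent)
- carton_5_center (a point): centre of a black bearing carton, 54x54 mm square and 24 mm thick, 0.1 to 0.2 kg, wrapped in slick film (friction about 0.3); at the start it stands on edge on the bench (54 mm high, centre 27 mm up). Its z axis is the thickness direction (level while the carton stands on edge); x and y run along its 54 mm sides. Not every carton is there in every run (None: absent)
- marker_center (a point): centre of a felt marker, black with a red cap, 131 mm long along its y axis, 16 mm wide and high, 0.03 kg; at the start it lies across the ribs of the case (long axis across the slots, centre 43 mm above the bench); lying on the bench its centre is 8 mm up
- orange_center (a point): centre of an orange bearing carton, 54x54x24 mm, lying flat; not part of the order, stays where it is
- tape_center (a point): centre of a roll of blue masking tape, 80 mm across and 48 mm high, flat on the bench; stays where it is
- case_lid (a joint): angle of the orange lid: 0 = shut, 1.95 = fully open, leaning back against its stop (the start). The hinge turns freely but is damped; because the lid is a 28 mm deep tray its balance point is at about 1.2 rad: above that it falls open again, pushed down to about 1.0 rad it falls shut by itself in about a second
- case_hinge (a point): middle of the hinge line at the back rim of the case, 42 mm above the bench; axes as slot_3's: the hinge runs along its y, its x points to the back, away from the slots. The case is fixed, 112 mm deep, 282 mm wide, its rim 42 mm above the bench; a seated carton sticks out 17 mm above the rim
- lid_edge (a point): middle of the lid's free edge on its outer (back, when open) face. The lid is an upturned tray 116 mm from hinge to free edge, 286 mm along the hinge, 28 mm deep, 4 mm walls, 0.25 kg; open, its free edge is about 0.14 m above the bench (0.16 m on its way through upright) and its outer face looks away from the slots (to slot_3's +x, slightly down). A black thumb tab 50 mm wide sticks out 13 mm beyond the free edge
- slot_1 (a point): slot 1 of 5 in the black case: middle of the slot's floor, 5 mm above the bench. x runs along the slot towards the hinge, y across the slots (slot_1 has the largest y), 50 mm from slot to slot. A slot is 29 mm wide for 20 mm up, then bevelled wider to the rib tops 30 mm above its floor, 100 mm long; ribs 21 mm thick
- slot_2 (a point): slot 2 of 5 in the black case: middle of the slot's floor, 5 mm above the bench. x runs along the slot towards the hinge, y across the slots (slot_1 has the largest y), 50 mm from slot to slot. A slot is 29 mm wide for 20 mm up, then bevelled wider to the rib tops 30 mm above its floor, 100 mm long; ribs 21 mm thick
- slot_3 (a point): slot 3 of 5 in the black case: middle of the slot's floor, 5 mm above the bench. x runs along the slot towards the hinge, y across the slots (slot_1 has the largest y), 50 mm from slot to slot. A slot is 29 mm wide for 20 mm up, then bevelled wider to the rib tops 30 mm above its floor, 100 mm long; ribs 21 mm thick
- slot_4 (a point): slot 4 of 5 in the black case: middle of the slot's floor, 5 mm above the bench. x runs along the slot towards the hinge, y across the slots (slot_1 has the largest y), 50 mm from slot to slot. A slot is 29 mm wide for 20 mm up, then bevelled wider to the rib tops 30 mm above its floor, 100 mm long; ribs 21 mm thick
- slot_5 (a point): slot 5 of 5 in the black case: middle of the slot's floor, 5 mm above the bench. x runs along the slot towards the hinge, y across the slots (slot_1 has the largest y), 50 mm from slot to slot. A slot is 29 mm wide for 20 mm up, then bevelled wider to the rib tops 30 mm above its floor, 100 mm long; ribs 21 mm thick
Mind the look-alikes: they are no part of the job. What is shaped like the part that bears carton_4_center but white is not meant.

How it is judged:
By the outcome, as a careful person would: the job done as asked, in the order asked, and still so for the second after the job is handed in, with the robot touching nothing.
Of carton_1, carton_2, carton_3, carton_4, carton_5 only 3 to 5 are there at a start; the rules pass over those that are not, and their reading is None.
At some moment in a run one of carton_1, carton_2, carton_3, carton_4, carton_5 may be knocked a few centimetres aside while the robot is not near it.
It also fails if it takes over 210 s, if anything falls off the work surface, if the arm or the gripper's body presses on something with over 40 N, if the wrist force passes 120 N, or if a joint passes its speed limit or range.

## Working session

There is one attempt and no reset: what is moved stays moved. The work goes in short steps, Python scripts to look and compute and a tool call to move; the robot and the scene stay as the last step left them, time stands still between calls to the robot, and variables do not carry over. Pictures are saved under pics/ and viewed, at most 14 in all, crops included, and the job is handed in when it is done.

Besides the shell and the picture viewer there is one more tool, called after "Emit:" as name(argument=value, ...) on one line, values as JSON. arm_command: Moves the arm, as the interface text tells. Shift numbers are shares of 25 cm and turn numbers shares of 180 degrees, none past 1 either way. Its arguments: {"type":"object","properties":{"commands":{"type":"array"},"claw":{"type":"number"},"grip_force":{"type":"number"}},"required":["commands"]}

```bash
mkdir -p pics
cat > h.py <<'E'
import numpy as np, cv2
from station import *
def save(cam,name):
    f=grab_frame(cam); cv2.imwrite('pics/'+name+'.png',f[:,:,::-1]); return f
def ray(cam,uv,z,c=None):
    c=c or calibration(cam); K=np.array(c['camera_matrix']);T=np.array(c['extrinsics'])
    d=T[:3,:3]@np.linalg.inv(K)@np.array([uv[0],uv[1],1.]); o=T[:3,3]
    return o+d*(z-o[2])/d[2]
def proj(cam,p,c=None):
    c=c or calibration(cam); K=np.array(c['camera_matrix']);T=np.linalg.inv(np.array(c['extrinsics']))
    q=K@(T[:3,:3]@np.array(p)+T[:3,3]); return q[:2]/q[2]
E
python3 - <<'E'
from h import *
np.set_printoptions(precision=4,suppress=True)
print(get_state())
a=save('top','t0');b=save('side','s0')
for c in('top','side'): print(c,calibration(c))
for q,z in (('carton_1_center',.027),('marker_center',.043),('orange_center',.012),('tape_center',.024),('case_hinge',.042),('slot_1',.005),('slot_3',.005),('slot_5',.005),('lid_edge',.14)):
  for r in spot_point(q,'top'): print(q,r['score'],r['uv'],ray('top',r['uv'],z))
E
```

```text
{'t': 0.0, 'q': array([ 1.4901,  0.3594,  0.011 , -0.0004, -1.2241, -0.2881]), 'qd': array([-0.0009, -0.0001,  0.0006,  0.0014, -0.0018,  0.0012]), 'joint_efforts': array([ -0.0011, -58.2715,  29.3061,   6.9972,   0.0069,  -0.0002]), 'eef_pos': array([0.2432, 0.6291, 0.2256]), 'ee_rot': array([ 3.14  , -0.0001, -0.3689]), 'force': array([-0.0655,  0.6862,  0.4348]), 'moment': array([ 0.001 , -0.0086, -0.0112]), 'gripper_force': 0.0, 'width': 0.08751956132132663}
top {'camera_matrix': array([[471.4783,   0.    , 263.4687],
       [  0.    , 471.4783, 195.5034],
       [  0.    ,   0.    ,   1.    ]]), 'extrinsics': array([[-0.0122, -0.9981,  0.0603,  0.4142],
       [-0.9999,  0.0117, -0.0096, -0.0258],
       [ 0.0089, -0.0604, -0.9981,  1.5073],
       [ 0.    ,  0.    ,  0.    ,  1.    ]])}
side {'camera_matrix': array([[404.4034,   0.    , 260.3057],
       [  0.    , 404.4034, 194.0724],
       [  0.    ,   0.    ,   1.    ]]), 'extrinsics': array([[ 0.8706, -0.2736,  0.4088,  0.0466],
       [-0.4916, -0.5153,  0.702 , -0.8145],
       [ 0.0186, -0.8122, -0.5831,  0.7447],
     
[... 589 characters left out ...]
  0.005 ]
slot_1 0.65 [340.2, 211.2] [ 0.452  -0.2845  0.005 ]
slot_1 0.55 [356.9, 213.8] [ 0.4431 -0.3376  0.005 ]
slot_3 0.89 [310.7, 203.8] [ 0.4767 -0.1907  0.005 ]
slot_3 0.89 [327.3, 208.6] [ 0.4608 -0.2434  0.005 ]
slot_3 0.67 [295.9, 204.7] [ 0.4744 -0.1434  0.005 ]
slot_3 0.65 [340.2, 211.2] [ 0.452  -0.2845  0.005 ]
slot_3 0.55 [356.9, 213.8] [ 0.4431 -0.3376  0.005 ]
slot_5 0.89 [310.7, 203.8] [ 0.4767 -0.1907  0.005 ]
slot_5 0.89 [327.3, 208.6] [ 0.4608 -0.2434  0.005 ]
slot_5 0.67 [295.9, 204.7] [ 0.4744 -0.1434  0.005 ]
slot_5 0.65 [340.2, 211.2] [ 0.452  -0.2845  0.005 ]
slot_5 0.55 [356.9, 213.8] [ 0.4431 -0.3376  0.005 ]
lid_edge 0.73 [334.3, 164.0] [ 0.5866 -0.247   0.14  ]
```

View pics/t0.png

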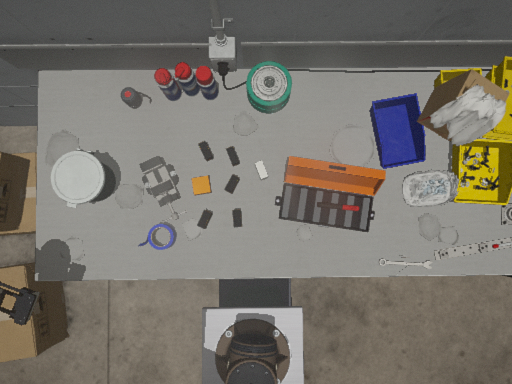

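View pics/s0.png

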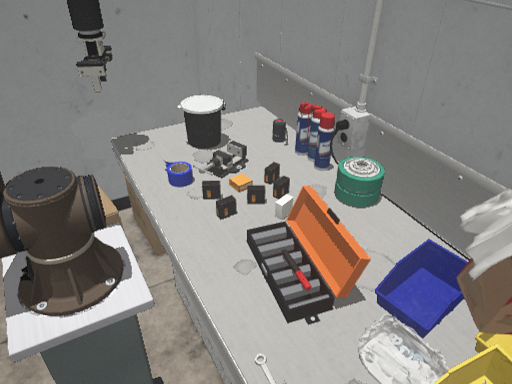

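The top view shows five black cartons at about (206,151), (233,156), (232,184), (205,219) and (237,217), with the white look-alike at (262,170) and the orange carton at (201,185). The marker lies in the case at about (338,208), and the open lid is behind it. The side view agrees with this.

```bash
cat >> h.py <<'E'
np.set_printoptions(precision=4,suppress=True)
def plan(cur,tgt):
    """cur,tgt: x,y,z,yaw (tool down) -> tx,ty,tz,twist"""
    c,s=np.cos(cur[3]),np.sin(cur[3]); d=np.array(tgt[:3])-cur[:3]
    dy=(tgt[3]-cur[3]+np.pi)%(2*np.pi)-np.pi
    return np.round([(c*d[0]+s*d[1])/.25,(s*d[0]-c*d[1])/.25,-d[2]/.25,-dy/np.pi],3)
def cur():
    s=get_state(); return np.r_[s['eef_pos'],s['ee_rot'][2]]
E
python3 - <<'E'
from h import *
c=calibration('wrist');print(c)
s=get_state();print(s['eef_pos'])
R=np.array(c['extrinsics']);
cc=cur()
for t in ([.40,.35,.40,-.3],[.46,.10,.40,-.2]): print(plan(cc,t)); cc=np.array(t)
grab_frame('top')
for r in regions_of('carton_1_center','top'):
    m=r['region'].astype(np.uint8); ys,xs=np.nonzero(m); print(r['score'],r['rect'],xs.mean(),ys.mean(),m.sum(),cv2.minAreaRect(np.c_[xs,ys].astype(np.float32)),ray('top',(xs.mean(),ys.mean()),.04))
E
```

```text
{'camera_matrix': array([[300.6657,   0.    , 256.7071],
       [  0.    , 300.6657, 193.1277],
       [  0.    ,   0.    ,   1.    ]]), 'extrinsics': array([[-0.3603, -0.9007, -0.2426,  0.3095],
       [-0.9328,  0.3478,  0.0942,  0.6046],
       [-0.0005,  0.2602, -0.9655,  0.3847],
       [ 0.    ,  0.    ,  0.    ,  1.    ]])}
[0.2433 0.6296 0.2266]
[ 0.988  0.817 -0.694 -0.022]
[ 0.525  0.884 -0.    -0.032]
0.71 [197.2, 208.4, 209.2, 228.2] 204.52903225806452 219.58709677419355 155 ((204.60000610351562, 219.3000030517578), (9.391485214233398, 16.994115829467773), 26.56505012512207) [0.4301 0.144  0.04  ]
```

Emit:
arm_command(commands=[{"tx":0.988,"ty":0.817,"tz":-0.4,"twist":-0.022},{"tx":0.988,"ty":0.817,"tz":-0.4,"twist":-0.022},{"tx":0.988,"ty":0.817,"tz":-0.4,"twist":-0.022},{"tx":0.988,"ty":0.817,"tz":-0.4,"twist":-0.022},{"tx":0.988,"ty":0.817,"tz":-0.4,"twist":-0.022},{"tx":0.988,"ty":0.817,"tz":-0.4,"twist":-0.022},{"tx":0.988,"ty":0.817,"tz":-0.4,"twist":-0.022},{"tx":0.988,"ty":0.817,"tz":-0.4,"twist":-0.022}], claw=1)

```text
t: 1.32
eef_pos: [0.3994, 0.3502, 0.3269]
ee_rot: [-3.141, -0.0, -0.299]
force: [0.4, 1.0, -0.3]
width: 0.0876
gripper_force: 0.0
```

Emit:
arm_command(commands=[{"tx":0.525,"ty":0.884,"tz":0,"twist":-0.032},{"tx":0.525,"ty":0.884,"tz":0,"twist":-0.032},{"tx":0.525,"ty":0.884,"tz":0,"twist":-0.032},{"tx":0.525,"ty":0.884,"tz":0,"twist":-0.032},{"tx":0.525,"ty":0.884,"tz":0,"twist":-0.032},{"tx":0.525,"ty":0.884,"tz":0,"twist":-0.032},{"tx":0.525,"ty":0.884,"tz":0,"twist":-0.032},{"tx":0.525,"ty":0.884,"tz":0,"twist":-0.032}])

```text
t: 1.98
eef_pos: [0.4594, 0.0996, 0.3263]
ee_rot: [-3.141, -0.001, -0.203]
force: [0.3, 0.4, -0.1]
width: 0.0873
gripper_force: 0.0
```

Run:
```python
from h import *
print(cur())
f=save('wrist','w1')
c=calibration('wrist')
for q in('carton_1_center','marker_center','orange_center'):
  for r in regions_of(q,'wrist'):
    m=r['region'].astype(np.uint8); ys,xs=np.nonzero(m); print(q,r['score'],r['rect'],m.sum())
for r in spot_point('carton_1_center','wrist'): print(r['score'],r['uv'],ray('wrist',r['uv'],.027,c))
```

```text
[ 0.4594  0.0996  0.3263 -0.2031]
carton_1_center 0.62 [215.7, 161.7, 243.6, 206.4] 694
carton_1_center 0.43 [367.4, 0.9, 512.0, 154.2] 18608
marker_center 0.76 [463.0, 100.4, 512.0, 114.8] 545
orange_center 0.87 [183.5, 91.8, 231.2, 140.4] 1398
```

View pics/w1.png

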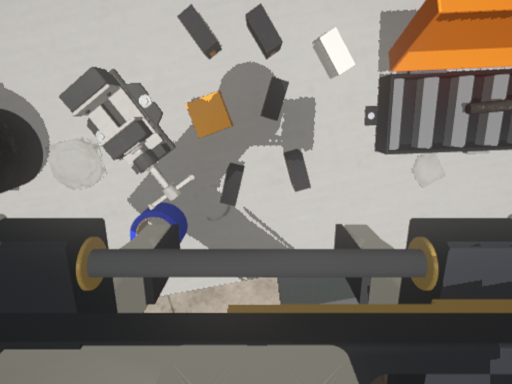

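The wrist view shows the five cartons at about (199,32), (264,32), (274,99), (232,185) and (297,170). The white carton is at (334,52), the orange one at (210,115), and the case is at the right. Next I'll fit box models to the dark blobs.

```bash
cat >> h.py <<'E'
from scipy.optimize import minimize
def boxhull(p,dims,z0,c):
    x,y,a=p; X=np.array([[i,j,k] for i in(-.5,.5) for j in(-.5,.5) for k in(0,1)])*dims
    R=np.array([[np.cos(a),-np.sin(a)],[np.sin(a),np.cos(a)]])
    W=np.c_[X[:,:2]@R.T+[x,y],X[:,2]+z0]
    return cv2.convexHull(np.array([proj('wrist',w,c) for w in W],np.float32))[:,0]
def fitbox(mask,p0,c,dims=(.024,.054,.054),z0=0):
    """x,y,yaw of thickness axis, by IoU against supersampled mask"""
    u,v=proj('wrist',[p0[0],p0[1],.03],c); u,v=int(u),int(v)
    y0,y1,x0,x1=max(v-45,0),min(v+45,384),max(u-45,0),min(u+45,512); S=4
    M=cv2.resize(mask[y0:y1,x0:x1].astype(np.uint8),None,fx=S,fy=S,interpolation=cv2.INTER_NEAREST)
    def cost(p):
        h=(boxhull(p,dims,z0,c)-[x0-.5,y0-.5])*S
        A=cv2.fillConvexPoly(np.zeros_like(M),np.round(h*16).astype(np.int32),1,shift=4)
        return -(A&M).sum()/max((A|M).sum(),1)
    best=min((minimize(cost,[p0[0],p0[1],a],method='Nelder-Mead',options=dict(initial_simplex=np.array([p0[0],p0[1],a])+np.array([[0,0,0],[.01,0,0],[0,.01,0],[0,0,.3]]),xatol=1e-4,fatol=1e-4)) for a in np.arange(0,3.1,.5)),key=lambda r:r.fun)
    return best.x,-best.fun
def cartons(f,c,thr=52,zs=.03):
    g=f.max(2); m=(g<thr).astype(np.uint8); n,l,st,ce=cv2.connectedComponentsWithStats(m)
    out=[]
    for i in range(1,n):
        if 250<st[i,4]<4000 and ce[i][1]<215:
            p=ray('wrist',ce[i],zs,c); x,q=fitbox(l==i,p,c); x[2]=(x[2]+np.pi/2)%np.pi-np.pi/2
            out.append((ce[i],st[i,4],x,q))
    return out
E
python3 - <<'E'
from h import *
f=cv2.imread('pics/w1.png')[:,:,::-1]; c=calibration('wrist')
print(f[32,195:204].max(1),f[99,280],f[50,245],f[110,300],f[180:184,232])
for o in cartons(f,c): print(*o)
E
```

```text
[84 83 84 84 86 84 84 82 83] [62 60 59] [199 197 192] [126 124 120] [[75 73 72]
 [74 71 72]
 [74 72 73]
 [72 72 72]]
[ 12.6611 151.1585] 1962 [ 0.559   0.3953 -1.5379] -0.0h.py:34: RuntimeWarning: overflow encountered in scalar negative
  return -(A&M).sum()/max((A|M).sum(),1)
```

```bash
sed -i 's/return -(A&M).sum()/return -float((A\&M).sum())/; s/thr=52/thr=98/' h.py
python3 - <<'E'
from h import *
f=cv2.imread('pics/w1.png')[:,:,::-1]; c=calibration('wrist')
for o in cartons(f,c): print(*o)
cc=cur(); print(plan(cc,[.40,-.16,cc[2],-.157]))
E
```

```text
[199.2159  31.0632] 917 [ 0.6456  0.1444 -1.1267] 0.8855261568201039
[263.042   30.8517] 1025 [ 0.6288  0.0604 -1.2262] 0.8902909980962741
[85.9685 89.7729] 731 [0.6081 0.3147 0.4582] 0.386608818011257
[273.9305  98.6608] 734 [0.5411 0.0632 1.1011] 0.9486049926578561
[158.3192 146.7606] 426 [0.5066 0.2437 0.4384] 0.38884524744697563
[ 17.6204 151.0939] 2716 [0.5363 0.4533 1.122 ] 0.5939085139776631
[127.8157 138.3012] 830 [0.528  0.2854 0.4906] 0.7475894334455412
[296.6547 168.9595] 666 [ 0.4352  0.0474 -1.4356] 0.8819034963873432
[231.6394 183.5937] 635 [0.4319 0.1486 1.1278] 0.911769991015274
[-0.025  1.078 -0.    -0.013]
```

Emit:
arm_command(commands=[{"tx":0,"ty":1,"tz":0,"twist":-0.013},{"tx":0,"ty":1,"tz":0,"twist":-0.013},{"tx":0,"ty":1,"tz":0,"twist":-0.013},{"tx":0,"ty":1,"tz":0,"twist":-0.013},{"tx":0,"ty":1,"tz":0,"twist":-0.013},{"tx":0,"ty":1,"tz":0,"twist":-0.013},{"tx":0,"ty":1,"tz":0,"twist":-0.013},{"tx":0,"ty":1,"tz":0,"twist":-0.013}])

```text
t: 2.9
eef_pos: [0.4093, -0.1442, 0.3258]
ee_rot: [3.142, 0.0, -0.162]
force: [0.4, 0.7, 0.1]
width: 0.0878
gripper_force: 0.0
```

Emit:
arm_command(commands=[{"tx":0.04,"ty":0.35,"tz":0,"twist":0},{"tx":0.04,"ty":0.35,"tz":0,"twist":0},{"tx":0.04,"ty":0.35,"tz":0,"twist":0},{"tx":0.04,"ty":0.35,"tz":0,"twist":0},{"tx":0.04,"ty":0.35,"tz":0,"twist":0},{"tx":0.04,"ty":0.35,"tz":0,"twist":0},{"tx":0.04,"ty":0.35,"tz":0,"twist":0},{"tx":0.04,"ty":0.35,"tz":0,"twist":0}])

```text
t: 3.57
eef_pos: [0.4062, -0.2297, 0.3261]
ee_rot: [-3.142, -0.001, -0.156]
force: [0.2, -0.4, 0.2]
width: 0.0876
gripper_force: 0.0
```

Run:
```python
from h import *
print(cur())
f=save('wrist','w2')
c=calibration('wrist')
for q,z in (('slot_1',.005),('marker_center',.043),('case_hinge',.042),('lid_edge',.14)):
  for r in spot_point(q,'wrist'): print(q,r['score'],r['uv'],ray('wrist',r['uv'],z,c))
```

```text
[ 0.4062 -0.2297  0.3261 -0.156 ]
slot_1 0.85 [252.5, 122.4] [ 0.4621 -0.2314  0.005 ]
slot_1 0.81 [220.8, 118.2] [ 0.476 -0.184  0.005]
slot_1 0.81 [318.4, 120.8] [ 0.4487 -0.3327  0.005 ]
slot_1 0.73 [288.9, 121.5] [ 0.4547 -0.2874  0.005 ]
slot_1 0.71 [191.6, 120.7] [ 0.4794 -0.1386  0.005 ]
marker_center 0.83 [278.5, 118.7] [ 0.4626 -0.2696  0.043 ]
case_hinge 0.72 [254.5, 78.5] [ 0.5211 -0.2443  0.042 ]
case_hinge 0.47 [77.9, 170.5] [0.4347 0.0365 0.042 ]
lid_edge 0.41 [193.0, 121.8] [ 0.477  -0.1686  0.14  ]
```

View pics/w2.png

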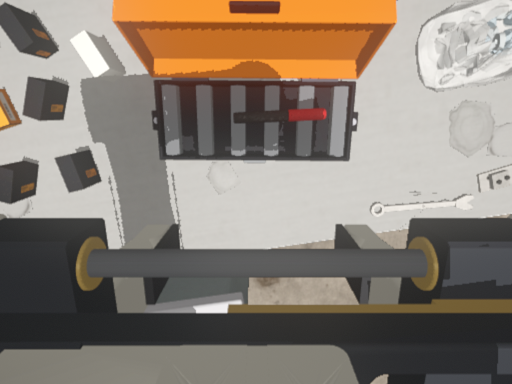

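The view shows the case rim spanning about columns 157–355 and rows 83–161. The marker lies from about (234,117) to (326,114), with the red cap on the right. I'll overlay the case model to check the pose.

```bash
cat >> h.py <<'E'
def caseW(C,pts):
    x,y,a=C; pts=np.atleast_2d(pts); R=np.array([[np.cos(a),-np.sin(a)],[np.sin(a),np.cos(a)]])
    return np.c_[pts[:,:2]@R.T+[x,y],pts[:,2]]
E
cat > ov.py <<'E'
from h import *
import sys
C=[float(v) for v in sys.argv[2:5]]
f=cv2.imread('pics/w2.png'); c=calibration('wrist'); S=3; o=np.array([130,60])
im=cv2.resize(f[60:180,130:385],None,fx=S,fy=S,interpolation=cv2.INTER_CUBIC)
def line(pts,col):
    q=[((proj('wrist',w,c)-o+.5)*S) for w in caseW(C,pts)]
    cv2.polylines(im,[np.round(q).astype(np.int32)],True,col,1)
line([[-.056,-.141,.042],[.056,-.141,.042],[.056,.141,.042],[-.056,.141,.042]],(0,255,0))
for k in range(-2,3): line([[-.05,k*.05-.0145,.005],[.05,k*.05-.0145,.005],[.05,k*.05+.0145,.005],[-.05,k*.05+.0145,.005]],(255,255,0))
cv2.imwrite('pics/'+sys.argv[1]+'.png',im)
E
python3 ov.py ov1 0.4642 -0.2350 -0.157
```

```text
(no output)
```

View pics/ov1.png

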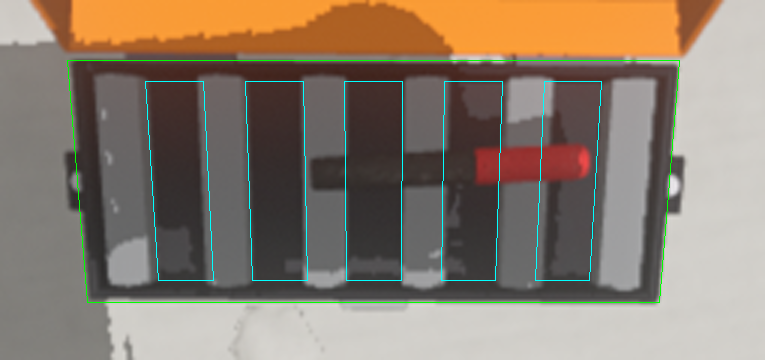

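The green rim outline and cyan slot floors match the picture to about 1 mm, so slot 3 is at (0.464,-0.235) with yaw -0.157. Next I'll measure the marker in case coordinates.

Run:
```python
from h import *
C=[.4642,-.2350,-.157]; c=calibration('wrist')
f=cv2.imread('pics/w2.png')[:,:,::-1]
R=np.array([[np.cos(C[2]),-np.sin(C[2])],[np.sin(C[2]),np.cos(C[2])]])
loc=lambda p:(np.array(p[:2])-C[:2])@R
for uv in [(233.9,117.4),(326.8,114.5),(280.3,116)]: p=ray('wrist',uv,.045,c); print('manual',p,loc(p))
for r in regions_of('marker_center','wrist')[:1]:
    ys,xs=np.nonzero(r['region']); b=cv2.minAreaRect(np.c_[xs,ys].astype(np.float32)); print(r['score'],b)
    for uv in cv2.boxPoints(b): p=ray('wrist',uv,.045,c); print(p,loc(p))
print('cur',cur(),get_state()['q'])
```

```text
manual [ 0.4739 -0.2081  0.045 ] [0.0054 0.0281]
manual [ 0.4572 -0.3384  0.045 ] [ 0.0093 -0.1032]
manual [ 0.4655 -0.2733  0.045 ] [ 0.0073 -0.0376]
0.81 ((278.9709777832031, 115.94889831542969), (11.983413696289062, 92.34587097167969), 86.98721313476562)
[ 0.4809 -0.2074  0.045 ] [0.0122 0.0299]
[ 0.4671 -0.3365  0.045 ] [ 0.0188 -0.0998]
[ 0.4507 -0.3358  0.045 ] [ 0.0024 -0.1017]
[ 0.4646 -0.2054  0.045 ] [-0.0042  0.0293]
cur [ 0.4058 -0.2307  0.3259 -0.1579] [-0.0935 -0.0467 -0.2548 -0.     -1.3625  1.5064]
```

```bash
cat >> h.py <<'E'
C=[.4642,-.2350,-.157]
def L(x,y,z,yaw): return np.r_[caseW(C,[x,y,z])[0],yaw]
def chain(*ts,start=None):
    c=cur() if start is None else np.array(start)
    for t in ts: print(np.round(t,3),'->',*plan(c,t)); c=np.array(t)
E
python3 - <<'E'
from h import *
y=-.130-np.pi/2
chain(L(-.0045,-.05,.25,y),L(-.0045,-.05,.25,y),L(-.0045,-.05,.11,y),L(-.0045,-.05,.038,y),L(-.0045,-.05,.14,y),L(-.13,-.07,.14,y),L(-.13,-.07,.004,y))
for v in (270,280): print(ray('top',(300,v),0))
E
```

```text
[ 0.452 -0.284  0.25  -1.701] -> 0.215 0.18 0.304 0.491
[ 0.452 -0.284  0.25  -1.701] -> -0.0 0.0 -0.0 -0.0
[ 0.452 -0.284  0.11  -1.701] -> -0.0 0.0 0.56 -0.0
[ 0.452 -0.284  0.038 -1.701] -> -0.0 0.0 0.288 -0.0
[ 0.452 -0.284  0.14  -1.701] -> -0.0 0.0 -0.408 -0.0
[ 0.325 -0.284  0.14  -1.701] -> 0.066 0.504 -0.0 -0.0
[ 0.325 -0.284  0.004 -1.701] -> -0.0 0.0 0.544 -0.0
[ 0.267  -0.1534  0.    ]
[ 0.2356 -0.1529  0.    ]
```

Emit:
arm_command(commands=[{"tx":0.215,"ty":0.18,"tz":0.304,"twist":0.3},{"tx":0.215,"ty":0.18,"tz":0.304,"twist":0.3},{"tx":0.215,"ty":0.18,"tz":0.304,"twist":0.3},{"tx":0.215,"ty":0.18,"tz":0.304,"twist":0.3},{"tx":0.215,"ty":0.18,"tz":0.304,"twist":0.3},{"tx":0.215,"ty":0.18,"tz":0.304,"twist":0.3},{"tx":0.215,"ty":0.18,"tz":0.304,"twist":0.3},{"tx":0.215,"ty":0.18,"tz":0.304,"twist":0.3}], claw=0.52)

```text
t: 4.53
eef_pos: [0.4517, -0.284, 0.2496]
ee_rot: [3.141, 0.0, -1.108]
force: [1.0, 0.7, -0.2]
width: 0.0462
gripper_force: 0.0
```

Emit:
arm_command(commands=[{"twist":0.191},{"twist":0.191},{"twist":0.191},{"twist":0.191},{"twist":0.191},{"twist":0.191},{"tz":0.0,"twist":0.191},{"tz":0.0,"twist":0.191}])

```text
invalid input
```

Run:
```python
from h import *
y=-.130-np.pi/2
print(cur(),get_state()['width'],get_state()['q'])
chain(L(-.0045,-.05,.10,y),L(-.0045,-.05,.038,y))
```

```text
[ 0.4517 -0.284   0.2496 -1.1081] 0.04619069897521249 [-0.1935  0.1106 -0.2627  0.     -1.198   0.6561]
[ 0.452 -0.284  0.1   -1.701] -> -0.001 -0.001 0.599 0.189
[ 0.452 -0.284  0.038 -1.701] -> -0.0 0.0 0.248 -0.0
```

Emit:
arm_command(commands=[{"tx":0,"ty":0,"tz":0.6,"twist":0.189},{"tx":0,"ty":0,"tz":0.6,"twist":0.189},{"tx":0,"ty":0,"tz":0.6,"twist":0.189},{"tx":0,"ty":0,"tz":0.6,"twist":0.189},{"tx":0,"ty":0,"tz":0.6,"twist":0.189},{"tx":0,"ty":0,"tz":0.6,"twist":0.189},{"tx":0,"ty":0,"tz":0.6,"twist":0.189},{"tx":0,"ty":0,"tz":0.6,"twist":0.189}])

```text
t: 5.2
eef_pos: [0.4526, -0.2841, 0.1008]
ee_rot: [-3.14, -0.0, -1.691]
force: [-0.2, -0.4, 0.9]
width: 0.0455
gripper_force: 0.0
```

Run:
```python
from h import *
f=grab_frame('side'); im=np.hstack([cv2.resize(f[150:340,210:400],None,fx=2.1,fy=2.1,interpolation=cv2.INTER_CUBIC),cv2.resize(grab_frame('wrist')[:,56:456],(400,399))])
cv2.imwrite('pics/s1.png',im[:,:,::-1])
y=-.130-np.pi/2
print(cur()); chain(L(-.0045,-.05,.038,y))
```

```text
[ 0.4525 -0.284   0.1009 -1.6924]
[ 0.452 -0.284  0.038 -1.701] -> -0.001 0.002 0.252 0.003
```

View pics/s1.png

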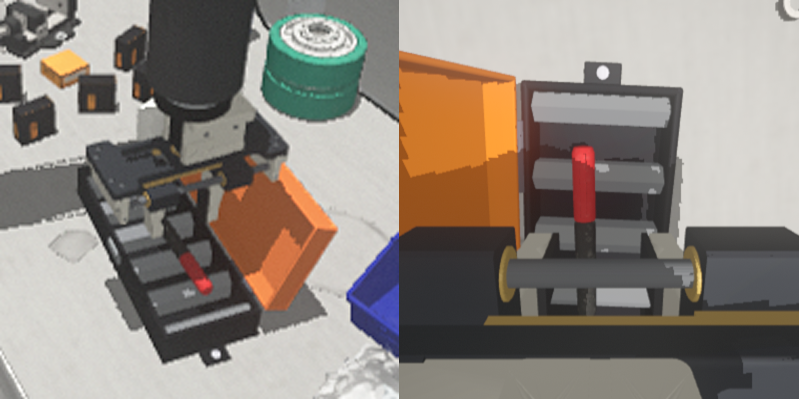

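The fingers straddle the marker (column 585, fingers at 537 and 650), and the gripper body looks clear of the lid. I'll go down slowly.

Emit:
arm_command(commands=[{"tx":0,"ty":0,"tz":0.03,"twist":0},{"tx":0,"ty":0,"tz":0.06,"twist":0},{"tx":0,"ty":0,"tz":0.09,"twist":0},{"tx":0,"ty":0,"tz":0.12,"twist":0},{"tx":0,"ty":0,"tz":0.12,"twist":0},{"tx":0,"ty":0,"tz":0.12,"twist":0},{"tx":0,"ty":0,"tz":0.12,"twist":0},{"tx":0,"ty":0,"tz":0.12,"twist":0}])

```text
t: 5.97
eef_pos: [0.452, -0.2839, 0.0701]
ee_rot: [-3.141, -0.0, -1.694]
force: [-0.4, 0.6, 0.2]
width: 0.0457
gripper_force: 0.0
```

Emit:
arm_command(commands=[{"tx":0,"ty":0,"tz":0.03,"twist":0},{"tx":0,"ty":0,"tz":0.06,"twist":0},{"tx":0,"ty":0,"tz":0.09,"twist":0},{"tx":0,"ty":0,"tz":0.12,"twist":0},{"tx":0,"ty":0,"tz":0.132,"twist":0},{"tx":0,"ty":0,"tz":0.132,"twist":0},{"tx":0,"ty":0,"tz":0.132,"twist":0},{"tx":0,"ty":0,"tz":0.132,"twist":0}])

```text
t: 6.63
eef_pos: [0.4519, -0.2839, 0.037]
ee_rot: [-3.141, -0.0, -1.694]
force: [-0.6, 0.3, 0.6]
width: 0.0455
gripper_force: 0.0
```

Emit:
arm_command(commands=[{"tx":0,"ty":0,"tz":0,"twist":0},{"tx":0,"ty":0,"tz":0,"twist":0},{"tx":0,"ty":0,"tz":0,"twist":0},{"tx":0,"ty":0,"tz":0,"twist":0},{"tx":0,"ty":0,"tz":0,"twist":0},{"tx":0,"ty":0,"tz":0,"twist":0},{"tx":0,"ty":0,"tz":0,"twist":0},{"tx":0,"ty":0,"tz":0,"twist":0}], claw=0, grip_force=15)

```text
t: 7.3
eef_pos: [0.4518, -0.2838, 0.037]
ee_rot: [-3.141, -0.0, -1.694]
force: [-0.4, -0.1, 1.1]
width: 0.0161
gripper_force: 15.0
```

Emit:
arm_command(commands=[{"tx":0,"ty":0,"tz":-0.1,"twist":0},{"tx":0,"ty":0,"tz":-0.2,"twist":0},{"tx":0,"ty":0,"tz":-0.3,"twist":0},{"tx":0,"ty":0,"tz":-0.412,"twist":0},{"tx":0,"ty":0,"tz":-0.412,"twist":0},{"tx":0,"ty":0,"tz":-0.412,"twist":0},{"tx":0,"ty":0,"tz":-0.412,"twist":0},{"tx":0,"ty":0,"tz":-0.412,"twist":0}])

```text
t: 7.97
eef_pos: [0.4509, -0.2835, 0.1387]
ee_rot: [3.14, 0.0, -1.695]
force: [-0.1, 0.1, -0.4]
width: 0.0163
gripper_force: 15.0
```

Emit:
arm_command(commands=[{"tx":0.013,"ty":0.1,"tz":0,"twist":0},{"tx":0.026,"ty":0.2,"tz":0,"twist":0},{"tx":0.04,"ty":0.3,"tz":0,"twist":0},{"tx":0.053,"ty":0.4,"tz":0,"twist":0},{"tx":0.066,"ty":0.504,"tz":0,"twist":0},{"tx":0.066,"ty":0.504,"tz":0,"twist":0},{"tx":0.066,"ty":0.504,"tz":0,"twist":0},{"tx":0.066,"ty":0.504,"tz":0,"twist":0}])

```text
t: 8.63
eef_pos: [0.3249, -0.2847, 0.1395]
ee_rot: [3.141, -0.0, -1.695]
force: [0.0, 0.8, -0.3]
width: 0.0162
gripper_force: 15.0
```

Emit:
arm_command(commands=[{"tx":0,"ty":0,"tz":0.1,"twist":0},{"tx":0,"ty":0,"tz":0.2,"twist":0},{"tx":0,"ty":0,"tz":0.3,"twist":0},{"tx":0,"ty":0,"tz":0.4,"twist":0},{"tx":0,"ty":0,"tz":0.48,"twist":0},{"tx":0,"ty":0,"tz":0.52,"twist":0},{"tx":0,"ty":0,"tz":0.546,"twist":0},{"tx":0,"ty":0,"tz":0.546,"twist":0}])

```text
t: 9.3
eef_pos: [0.3247, -0.2845, 0.0018]
ee_rot: [3.139, 0.0, -1.694]
force: [-0.1, -0.1, 0.2]
width: 0.0162
gripper_force: 15.0
```

Run:
```python
from h import *
print(cur(),get_state()['width'],get_state()['force'])
```

```text
[ 0.3247 -0.2845  0.0018 -1.694 ] 0.016201198609234704 [-0.0505 -0.1302  0.2336]
```

Emit:
arm_command(commands=[{"tx":0,"ty":0,"tz":0,"twist":0},{"tx":0,"ty":0,"tz":0,"twist":0},{"tx":0,"ty":0,"tz":0,"twist":0},{"tx":0,"ty":0,"tz":-0.03,"twist":0},{"tx":0,"ty":0,"tz":-0.1,"twist":0},{"tx":0,"ty":0,"tz":-0.25,"twist":0},{"tx":0,"ty":0,"tz":-0.4,"twist":0},{"tx":0,"ty":0,"tz":-0.4,"twist":0}], claw=0.35)

```text
t: 9.97
eef_pos: [0.3285, -0.2864, 0.1107]
ee_rot: [-3.131, -0.003, -1.693]
force: [0.6, -1.0, 1.4]
width: 0.031
gripper_force: 0.0
```

Emit:
arm_command(commands=[{"tx":0,"ty":0,"tz":-0.7,"twist":-0.3},{"tx":0,"ty":0,"tz":-0.7,"twist":-0.3},{"tx":0,"ty":0,"tz":-0.7,"twist":-0.3},{"tx":0,"ty":0,"tz":-0.7,"twist":-0.3},{"tx":0,"ty":0,"tz":-0.7,"twist":-0.3},{"tx":0,"ty":0,"tz":-0.7,"twist":-0.3},{"tx":0,"ty":0,"tz":-0.7,"twist":-0.3},{"tx":0,"ty":0,"tz":-0.7,"twist":-0.3}], claw=0.6)

```text
t: 10.63
eef_pos: [0.3243, -0.2845, 0.2799]
ee_rot: [-3.14, -0.002, -0.745]
force: [-1.3, 0.6, 0.1]
width: 0.0523
gripper_force: 0.0
```

Run:
```python
from h import *
print(cur()); chain([.38,-.12,.29,-.157],[.43,.05,.29,-.157])
```

```text
[ 0.3243 -0.2845  0.2799 -0.7452]
[ 0.38  -0.12   0.29  -0.157] -> -0.283 -0.635 -0.041 -0.187
[ 0.43   0.05   0.29  -0.157] -> 0.091 -0.703 -0.0 -0.0
```

Emit:
arm_command(commands=[{"tx":-0.28,"ty":-0.635,"tz":-0.04,"twist":-0.187},{"tx":-0.28,"ty":-0.635,"tz":-0.04,"twist":-0.187},{"tx":-0.28,"ty":-0.635,"tz":-0.04,"twist":-0.187},{"tx":-0.28,"ty":-0.635,"tz":-0.04,"twist":-0.187},{"tx":-0.28,"ty":-0.635,"tz":-0.04,"twist":-0.187},{"tx":-0.28,"ty":-0.635,"tz":-0.04,"twist":-0.187},{"tx":-0.28,"ty":-0.635,"tz":-0.04,"twist":-0.187},{"tx":-0.28,"ty":-0.635,"tz":-0.04,"twist":-0.187}])

```text
t: 11.3
eef_pos: [0.3816, -0.1213, 0.2888]
ee_rot: [-3.141, -0.001, -0.167]
force: [-0.6, -0.6, -0.0]
width: 0.0527
gripper_force: 0.0
```

Emit:
arm_command(commands=[{"tx":0.09,"ty":-0.7,"tz":0,"twist":0},{"tx":0.09,"ty":-0.7,"tz":0,"twist":0},{"tx":0.09,"ty":-0.7,"tz":0,"twist":0},{"tx":0.09,"ty":-0.7,"tz":0,"twist":0},{"tx":0.09,"ty":-0.7,"tz":0,"twist":0},{"tx":0.09,"ty":-0.7,"tz":0,"twist":0},{"tx":0.09,"ty":-0.7,"tz":0,"twist":0},{"tx":0.09,"ty":-0.7,"tz":0,"twist":0}])

```text
t: 11.97
eef_pos: [0.4326, 0.0467, 0.2883]
ee_rot: [3.141, 0.0, -0.167]
force: [0.1, 0.3, 0.5]
width: 0.0527
gripper_force: 0.0
```

```bash
cat > look.py <<'E'
from h import *
import sys
f=save('wrist',sys.argv[1]); c=calibration('wrist'); print('cur',cur(),get_state()['width'])
best=[]
for ce,n,x,q in cartons(f,c):
    if q>.8: best.append((x[0],x[1],(x[2]+np.pi)%np.pi-np.pi/2,q)); print(np.round(ce),n,'xy',x[:2],'toolyaw',round(best[-1][2],3),'IoU',round(q,3))
E
python3 look.py w3
```

```text
cur [ 0.4326  0.0466  0.2884 -0.1672] 0.05270162388414353
[158.  14.] 778 xy [0.6497 0.141 ] toolyaw 0.435 IoU 0.868
[227.  16.] 732 xy [0.6342 0.0561] toolyaw 0.317 IoU 0.879
[234.  83.] 963 xy [0.5415 0.0586] toolyaw -0.483 IoU 0.926
[259. 163.] 723 xy [0.4357 0.0438] toolyaw 0.055 IoU 0.881
[188. 177.] 992 xy [0.432 0.145] toolyaw -0.448 IoU 0.943
```

View pics/w3.png

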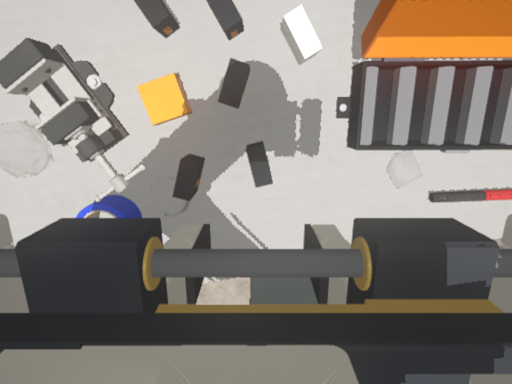

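The marker now lies flat in front of the case, at about (470,196), and all five cartons are found. I'll check the case pose against this second view.

Run:
```python
from h import *
f=cv2.imread('pics/w3.png'); c=calibration('wrist'); S=4; o=np.array([335,45])
im=cv2.resize(f[45:165,335:512],None,fx=S,fy=S,interpolation=cv2.INTER_CUBIC)
def line(pts,col):
    q=[((proj('wrist',w,c)-o+.5)*S) for w in caseW(C,pts)]
    cv2.polylines(im,[np.round(q).astype(np.int32)],True,col,1)
line([[-.056,-.141,.042],[.056,-.141,.042],[.056,.141,.042],[-.056,.141,.042]],(0,255,0))
for k in range(-2,3): line([[-.05,k*.05-.0145,.005],[.05,k*.05-.0145,.005],[.05,k*.05+.0145,.005],[-.05,k*.05+.0145,.005]],(255,255,0))
cv2.imwrite('pics/ov2.png',im)
print(calibration('wrist')['extrinsics'],cur())
```

```text
[[-0.1662 -0.9521 -0.2565  0.5025]
 [-0.9861  0.1604  0.0436  0.0352]
 [-0.0003  0.2602 -0.9656  0.4465]
 [ 0.      0.      0.      1.    ]] [ 0.4326  0.0466  0.2884 -0.1672]
```

View pics/ov2.png

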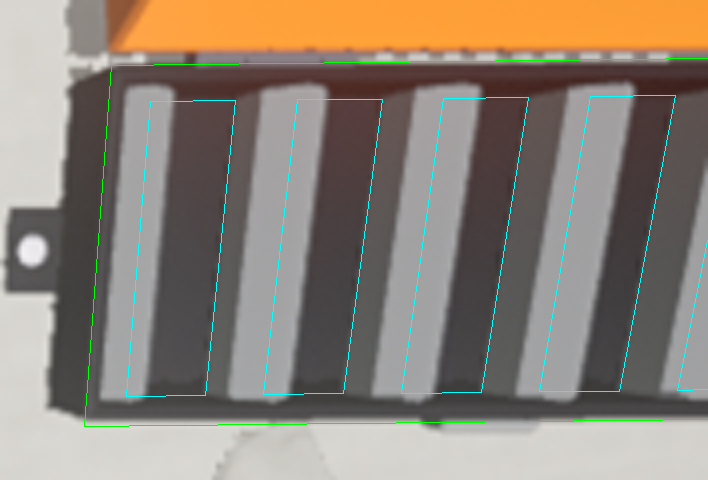

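Case pose C holds in this view too: the slot edges coincide. I'll start with the nearest carton, at (0.436,0.044), and put it in slot 5.

```bash
cat > pick.py <<'E'
from h import *
import sys
x,y,yaw,s=map(float,sys.argv[1:5]); 
ly=(3-s)*.05; g=-.157
chain([x,y,.14,yaw],[x,y,.039,yaw],[x,y,.16,yaw],[.43,-.06,.16,g],L(-.005,ly,.14,g),L(-.005,ly,.08,g),L(-.005,ly,.044,g))
E
python3 pick.py .4357 .0438 .08 5
```

```text
[0.436 0.044 0.14  0.08 ] -> 0.014 0.009 0.594 -0.079
[0.436 0.044 0.039 0.08 ] -> 0.0 0.0 0.404 -0.0
[0.436 0.044 0.16  0.08 ] -> 0.0 0.0 -0.484 -0.0
[ 0.43  -0.06   0.16  -0.157] -> -0.056 0.412 -0.0 0.075
[ 0.444 -0.333  0.14  -0.157] -> 0.225 1.07 0.08 -0.0
[ 0.444 -0.333  0.08  -0.157] -> 0.0 -0.0 0.24 -0.0
[ 0.444 -0.333  0.044 -0.157] -> 0.0 -0.0 0.144 -0.0
```

Emit:
arm_command(commands=[{"tx":0.014,"ty":0.009,"tz":0.594,"twist":-0.079},{"tx":0.014,"ty":0.009,"tz":0.594,"twist":-0.079},{"tx":0.014,"ty":0.009,"tz":0.594,"twist":-0.079},{"tx":0.014,"ty":0.009,"tz":0.594,"twist":-0.079},{"tx":0.014,"ty":0.009,"tz":0.594,"twist":-0.079},{"tx":0.014,"ty":0.009,"tz":0.594,"twist":-0.079},{"tx":0.014,"ty":0.009,"tz":0.594,"twist":-0.079},{"tx":0.014,"ty":0.009,"tz":0.594,"twist":-0.079}], claw=0.7)

```text
t: 12.68
eef_pos: [0.4374, 0.0456, 0.142]
ee_rot: [-3.14, -0.004, 0.083]
force: [-0.3, 0.1, 0.6]
width: 0.0612
gripper_force: 0.0
```

Emit:
arm_command(commands=[{"tx":0,"ty":0,"tz":0.08,"twist":0},{"tx":0,"ty":0,"tz":0.16,"twist":0},{"tx":0,"ty":0,"tz":0.24,"twist":0},{"tx":0,"ty":0,"tz":0.32,"twist":0},{"tx":0,"ty":0,"tz":0.38,"twist":0},{"tx":0,"ty":0,"tz":0.404,"twist":0},{"tx":0,"ty":0,"tz":0.404,"twist":0},{"tx":0,"ty":0,"tz":0.404,"twist":0}])

```text
t: 13.35
eef_pos: [0.4368, 0.0457, 0.0399]
ee_rot: [-3.141, -0.001, 0.084]
force: [-0.5, -0.1, -0.7]
width: 0.061
gripper_force: 0.0
```

Emit:
arm_command(commands=[{"tx":0,"ty":0,"tz":0,"twist":0},{"tx":0,"ty":0,"tz":0,"twist":0},{"tx":0,"ty":0,"tz":0,"twist":0},{"tx":0,"ty":0,"tz":0,"twist":0},{"tx":0,"ty":0,"tz":0,"twist":0},{"tx":0,"ty":0,"tz":0,"twist":0},{"tx":0,"ty":0,"tz":0,"twist":0},{"tx":0,"ty":0,"tz":0,"twist":0}], claw=0, grip_force=35)

```text
t: 14.02
eef_pos: [0.436, 0.0453, 0.0389]
ee_rot: [3.142, -0.0, 0.084]
force: [-0.9, -0.4, 2.1]
width: 0.024
gripper_force: 34.8
```

Emit:
arm_command(commands=[{"tx":0,"ty":0,"tz":-0.1,"twist":0},{"tx":0,"ty":0,"tz":-0.2,"twist":0},{"tx":0,"ty":0,"tz":-0.3,"twist":0},{"tx":0,"ty":0,"tz":-0.4,"twist":0},{"tx":0,"ty":0,"tz":-0.484,"twist":0},{"tx":0,"ty":0,"tz":-0.484,"twist":0},{"tx":0,"ty":0,"tz":-0.484,"twist":0},{"tx":0,"ty":0,"tz":-0.484,"twist":0}])

```text
t: 14.68
eef_pos: [0.4352, 0.0451, 0.1591]
ee_rot: [-3.142, 0.001, 0.083]
force: [-0.2, 0.5, -2.5]
width: 0.0243
gripper_force: 34.8
```

Emit:
arm_command(commands=[{"tx":-0.014,"ty":0.1,"tz":0,"twist":0.02},{"tx":-0.028,"ty":0.2,"tz":0,"twist":0.04},{"tx":-0.042,"ty":0.3,"tz":0,"twist":0.06},{"tx":-0.056,"ty":0.412,"tz":0,"twist":0.075},{"tx":-0.056,"ty":0.412,"tz":0,"twist":0.075},{"tx":-0.056,"ty":0.412,"tz":0,"twist":0.075},{"tx":-0.056,"ty":0.412,"tz":0,"twist":0.075},{"tx":-0.056,"ty":0.412,"tz":0,"twist":0.075}])

```text
t: 15.35
eef_pos: [0.4304, -0.0582, 0.1592]
ee_rot: [3.141, 0.001, -0.151]
force: [1.0, -0.2, -1.6]
width: 0.0248
gripper_force: 34.8
```

Emit:
arm_command(commands=[{"tx":0.03,"ty":0.12,"tz":0,"twist":0},{"tx":0.06,"ty":0.25,"tz":0,"twist":0},{"tx":0.09,"ty":0.39,"tz":0,"twist":0},{"tx":0.12,"ty":0.54,"tz":0,"twist":0},{"tx":0.15,"ty":0.69,"tz":0,"twist":0},{"tx":0.18,"ty":0.83,"tz":0,"twist":0},{"tx":0.2,"ty":0.95,"tz":0,"twist":0},{"tx":0.21,"ty":1,"tz":0,"twist":0}])

```text
t: 16.02
eef_pos: [0.445, -0.3159, 0.1591]
ee_rot: [3.141, 0.001, -0.152]
force: [0.8, 0.4, -0.2]
width: 0.0243
gripper_force: 34.8
```

```bash
cat > place.py <<'E'
from h import *
import sys
s=float(sys.argv[1]); ly=(3-s)*.05; g=-.157
st=get_state(); print(cur(),st['width'],st['force'],st['t']); chain(L(-.005,ly,.09,g),L(-.005,ly,.043,g))
E
python3 place.py 5
```

```text
[ 0.445  -0.3159  0.1591 -0.1522] 0.024301009218307728 [ 0.7957  0.3637 -0.2114] 16.0167
[ 0.444 -0.333  0.09  -0.157] -> 0.005 0.068 0.276 0.002
[ 0.444 -0.333  0.043 -0.157] -> 0.0 -0.0 0.188 -0.0
```

Emit:
arm_command(commands=[{"tx":0.005,"ty":0.068,"tz":0,"twist":0.002},{"tx":0.005,"ty":0.068,"tz":0.03,"twist":0.002},{"tx":0.005,"ty":0.068,"tz":0.09,"twist":0.002},{"tx":0.005,"ty":0.068,"tz":0.15,"twist":0.002},{"tx":0.005,"ty":0.068,"tz":0.21,"twist":0.002},{"tx":0.005,"ty":0.068,"tz":0.276,"twist":0.002},{"tx":0.005,"ty":0.068,"tz":0.276,"twist":0.002},{"tx":0.005,"ty":0.068,"tz":0.276,"twist":0.002}])

```text
t: 16.68
eef_pos: [0.4431, -0.3294, 0.0901]
ee_rot: [-3.141, 0.002, -0.157]
force: [0.5, 0.7, -2.0]
width: 0.0242
gripper_force: 34.8
```

Emit:
arm_command(commands=[{"tx":0,"ty":0,"tz":0.03,"twist":0},{"tx":0,"ty":0,"tz":0.06,"twist":0},{"tx":0,"ty":0,"tz":0.09,"twist":0},{"tx":0,"ty":0,"tz":0.12,"twist":0},{"tx":0,"ty":0,"tz":0.15,"twist":0},{"tx":0,"ty":0,"tz":0.175,"twist":0},{"tx":0,"ty":0,"tz":0.188,"twist":0},{"tx":0,"ty":0,"tz":0.188,"twist":0}])

```text
t: 17.35
eef_pos: [0.4431, -0.331, 0.0436]
ee_rot: [3.141, 0.001, -0.158]
force: [0.3, -0.3, -1.6]
width: 0.0245
gripper_force: 35.0
```

```bash
python3 place.py 5
```

```text
[ 0.4431 -0.331   0.0436 -0.1581] 0.024455313489724448 [ 0.2592 -0.3497 -1.6404] 17.35
[ 0.444 -0.333  0.09  -0.157] -> 0.003 0.007 -0.186 -0.0
[ 0.444 -0.333  0.043 -0.157] -> 0.0 -0.0 0.188 -0.0
```

Emit:
arm_command(commands=[{"tx":0,"ty":0,"tz":0,"twist":0},{"tx":0,"ty":0,"tz":0,"twist":0},{"tx":0,"ty":0,"tz":0,"twist":0},{"tx":0,"ty":0,"tz":0,"twist":0},{"tx":0,"ty":0,"tz":-0.05,"twist":0},{"tx":0,"ty":0,"tz":-0.15,"twist":0},{"tx":0,"ty":0,"tz":-0.3,"twist":0},{"tx":0,"ty":0,"tz":-0.45,"twist":0}], claw=0.34)

```text
t: 18.02
eef_pos: [0.4425, -0.3303, 0.1569]
ee_rot: [-3.141, 0.002, -0.158]
force: [1.3, -0.5, -0.7]
width: 0.0303
gripper_force: 0.0
```

```bash
cat > toview.py <<'E'
from h import *
chain([.42,-.14,.25,-.157],[.43,.06,.29,-.157])
E
python3 toview.py
python3 - <<'E'
from h import *
f=save('side','s2'); f=cv2.resize(f[190:340,220:400],None,fx=3,fy=3,interpolation=cv2.INTER_CUBIC); cv2.imwrite('pics/s2c.png',f[:,:,::-1])
E
```

```text
[ 0.42  -0.14   0.25  -0.157] -> -0.209 -0.737 -0.372 -0.0
[ 0.43   0.06   0.29  -0.157] -> -0.086 -0.796 -0.16 -0.0
```

View pics/s2c.png

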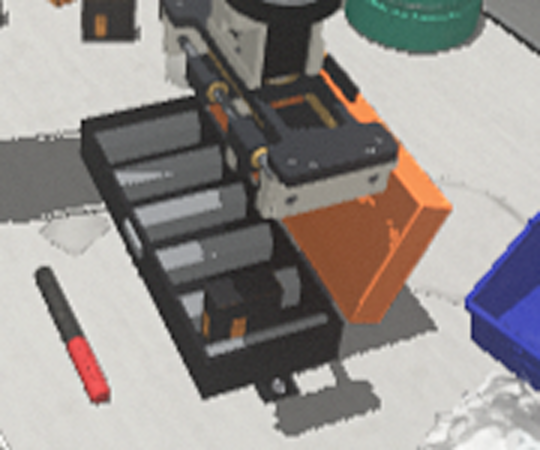

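Carton 1 of 5 stands seated in slot 5 at about (245,300) of the crop, and the marker lies flat. I'll go back to the view pose.

Emit:
arm_command(commands=[{"tx":-0.2,"ty":-0.73,"tz":-0.37,"twist":0},{"tx":-0.2,"ty":-0.73,"tz":-0.37,"twist":0},{"tx":-0.2,"ty":-0.73,"tz":-0.37,"twist":0},{"tx":-0.2,"ty":-0.73,"tz":-0.37,"twist":0},{"tx":-0.2,"ty":-0.73,"tz":-0.37,"twist":0},{"tx":-0.2,"ty":-0.73,"tz":-0.37,"twist":0},{"tx":-0.2,"ty":-0.73,"tz":-0.37,"twist":0},{"tx":-0.2,"ty":-0.73,"tz":-0.37,"twist":0}], claw=0.7)

```text
t: 18.73
eef_pos: [0.4227, -0.1422, 0.2489]
ee_rot: [-3.141, -0.001, -0.157]
force: [0.5, 0.2, -0.6]
width: 0.0613
gripper_force: 0.0
```

Emit:
arm_command(commands=[{"tx":-0.08,"ty":-0.79,"tz":-0.16,"twist":0},{"tx":-0.08,"ty":-0.79,"tz":-0.16,"twist":0},{"tx":-0.08,"ty":-0.79,"tz":-0.16,"twist":0},{"tx":-0.08,"ty":-0.79,"tz":-0.16,"twist":0},{"tx":-0.08,"ty":-0.79,"tz":-0.16,"twist":0},{"tx":-0.08,"ty":-0.79,"tz":-0.16,"twist":0},{"tx":-0.08,"ty":-0.79,"tz":-0.16,"twist":0},{"tx":-0.08,"ty":-0.79,"tz":-0.16,"twist":0}])

```text
t: 19.4
eef_pos: [0.434, 0.0548, 0.2877]
ee_rot: [3.14, 0.002, -0.159]
force: [0.0, 0.5, -0.4]
width: 0.0611
gripper_force: 0.0
```

```bash
python3 look.py w4; python3 pick.py .432 .145 -.448 4
```

```text
cur [ 0.434   0.0544  0.2878 -0.1601] 0.06168245266817131
[165.  14.] 725 xy [0.6493 0.1405] toolyaw 0.442 IoU 0.867
[234.  15.] 767 xy [0.6326 0.0558] toolyaw 0.325 IoU 0.9
[241.  83.] 952 xy [0.5413 0.0584] toolyaw -0.487 IoU 0.941
[193. 176.] 975 xy [0.4319 0.1448] toolyaw -0.449 IoU 0.948
[ 0.432  0.145  0.14  -0.448] -> -0.066 -0.357 0.591 0.092
[ 0.432  0.145  0.039 -0.448] -> 0.0 -0.0 0.404 -0.0
[ 0.432  0.145  0.16  -0.448] -> 0.0 -0.0 -0.484 -0.0
[ 0.43  -0.06   0.16  -0.157] -> 0.348 0.743 -0.0 -0.093
[ 0.451 -0.284  0.14  -0.157] -> 0.225 0.87 0.08 -0.0
[ 0.451 -0.284  0.08  -0.157] -> 0.0 -0.0 0.24 -0.0
[ 0.451 -0.284  0.044 -0.157] -> 0.0 -0.0 0.144 -0.0
```

Emit:
arm_command(commands=[{"tx":-0.066,"ty":-0.357,"tz":0.591,"twist":0.092},{"tx":-0.066,"ty":-0.357,"tz":0.591,"twist":0.092},{"tx":-0.066,"ty":-0.357,"tz":0.591,"twist":0.092},{"tx":-0.066,"ty":-0.357,"tz":0.591,"twist":0.092},{"tx":-0.066,"ty":-0.357,"tz":0.591,"twist":0.092},{"tx":-0.066,"ty":-0.357,"tz":0.591,"twist":0.092},{"tx":-0.066,"ty":-0.357,"tz":0.591,"twist":0.092},{"tx":-0.066,"ty":-0.357,"tz":0.591,"twist":0.092}])

```text
t: 20.12
eef_pos: [0.4328, 0.1457, 0.1423]
ee_rot: [-3.14, -0.001, -0.449]
force: [0.2, -0.5, 0.8]
width: 0.0614
gripper_force: 0.0
```

Emit:
arm_command(commands=[{"tx":0,"ty":0,"tz":0.08,"twist":0},{"tx":0,"ty":0,"tz":0.16,"twist":0},{"tx":0,"ty":0,"tz":0.24,"twist":0},{"tx":0,"ty":0,"tz":0.32,"twist":0},{"tx":0,"ty":0,"tz":0.38,"twist":0},{"tx":0,"ty":0,"tz":0.404,"twist":0},{"tx":0,"ty":0,"tz":0.404,"twist":0},{"tx":0,"ty":0,"tz":0.404,"twist":0}])

```text
t: 20.78
eef_pos: [0.4327, 0.1465, 0.0412]
ee_rot: [-3.14, -0.001, -0.448]
force: [-0.0, 0.0, 1.3]
width: 0.0613
gripper_force: 0.0
```

Emit:
arm_command(commands=[{"tx":0,"ty":0,"tz":0,"twist":0},{"tx":0,"ty":0,"tz":0,"twist":0},{"tx":0,"ty":0,"tz":0,"twist":0},{"tx":0,"ty":0,"tz":0,"twist":0},{"tx":0,"ty":0,"tz":0,"twist":0},{"tx":0,"ty":0,"tz":0,"twist":0},{"tx":0,"ty":0,"tz":0,"twist":0},{"tx":0,"ty":0,"tz":0,"twist":0}], claw=0, grip_force=35)

```text
t: 21.45
eef_pos: [0.4318, 0.1464, 0.0401]
ee_rot: [3.141, 0.0, -0.447]
force: [-1.0, 0.0, 1.9]
width: 0.0241
gripper_force: 34.8
```

Emit:
arm_command(commands=[{"tx":0,"ty":0,"tz":-0.1,"twist":0},{"tx":0,"ty":0,"tz":-0.2,"twist":0},{"tx":0,"ty":0,"tz":-0.3,"twist":0},{"tx":0,"ty":0,"tz":-0.4,"twist":0},{"tx":0,"ty":0,"tz":-0.484,"twist":0},{"tx":0,"ty":0,"tz":-0.484,"twist":0},{"tx":0,"ty":0,"tz":-0.484,"twist":0},{"tx":0,"ty":0,"tz":-0.484,"twist":0}])

```text
t: 22.12
eef_pos: [0.4312, 0.1461, 0.1603]
ee_rot: [3.141, 0.001, -0.448]
force: [0.2, -0.7, -0.9]
width: 0.0242
gripper_force: 34.8
```

Emit:
arm_command(commands=[{"tx":0.05,"ty":0.1,"tz":0,"twist":-0.02},{"tx":0.1,"ty":0.21,"tz":0,"twist":-0.04},{"tx":0.15,"ty":0.33,"tz":0,"twist":-0.06},{"tx":0.21,"ty":0.46,"tz":0,"twist":-0.08},{"tx":0.28,"ty":0.59,"tz":0,"twist":-0.093},{"tx":0.32,"ty":0.69,"tz":0,"twist":-0.093},{"tx":0.348,"ty":0.743,"tz":0,"twist":-0.093},{"tx":0.348,"ty":0.743,"tz":0,"twist":-0.093}])

```text
t: 22.78
eef_pos: [0.4285, -0.0612, 0.1595]
ee_rot: [3.14, 0.003, -0.158]
force: [-0.4, 0.4, -2.6]
width: 0.0243
gripper_force: 34.8
```

Emit:
arm_command(commands=[{"tx":0.03,"ty":0.12,"tz":0,"twist":0},{"tx":0.06,"ty":0.25,"tz":0,"twist":0},{"tx":0.09,"ty":0.39,"tz":0,"twist":0},{"tx":0.12,"ty":0.54,"tz":0,"twist":0},{"tx":0.16,"ty":0.68,"tz":0,"twist":0},{"tx":0.2,"ty":0.8,"tz":0,"twist":0},{"tx":0.225,"ty":0.87,"tz":0,"twist":0},{"tx":0.225,"ty":0.87,"tz":0,"twist":0}])

```text
t: 23.45
eef_pos: [0.4519, -0.2848, 0.1591]
ee_rot: [3.141, 0.003, -0.158]
force: [-0.2, 0.2, -1.4]
width: 0.0242
gripper_force: 34.8
```

```bash
python3 place.py 4
```

```text
[ 0.4519 -0.2848  0.1591 -0.1579] 0.02416047628372422 [-0.2047  0.1819 -1.3581] 23.45
[ 0.451 -0.284  0.09  -0.157] -> -0.002 -0.004 0.276 -0.0
[ 0.451 -0.284  0.043 -0.157] -> 0.0 -0.0 0.188 -0.0
```

Emit:
arm_command(commands=[{"tx":-0.002,"ty":-0.004,"tz":0,"twist":0},{"tx":-0.002,"ty":-0.004,"tz":0.05,"twist":0},{"tx":-0.002,"ty":-0.004,"tz":0.1,"twist":0},{"tx":-0.002,"ty":-0.004,"tz":0.15,"twist":0},{"tx":-0.002,"ty":-0.004,"tz":0.21,"twist":0},{"tx":-0.002,"ty":-0.004,"tz":0.276,"twist":0},{"tx":-0.002,"ty":-0.004,"tz":0.276,"twist":0},{"tx":-0.002,"ty":-0.004,"tz":0.276,"twist":0}])

```text
t: 24.12
eef_pos: [0.4507, -0.28, 0.0912]
ee_rot: [-3.141, 0.003, -0.154]
force: [-0.3, -0.2, -1.3]
width: 0.024
gripper_force: 34.8
```

Emit:
arm_command(commands=[{"tx":0,"ty":0,"tz":0.03,"twist":0},{"tx":0,"ty":0,"tz":0.06,"twist":0},{"tx":0,"ty":0,"tz":0.09,"twist":0},{"tx":0,"ty":0,"tz":0.12,"twist":0},{"tx":0,"ty":0,"tz":0.15,"twist":0},{"tx":0,"ty":0,"tz":0.175,"twist":0},{"tx":0,"ty":0,"tz":0.186,"twist":0},{"tx":0,"ty":0,"tz":0.186,"twist":0}])

```text
t: 24.78
eef_pos: [0.4512, -0.2815, 0.0452]
ee_rot: [3.141, 0.001, -0.155]
force: [-0.1, 0.0, -1.6]
width: 0.0243
gripper_force: 34.9
```

```bash
python3 place.py 4
```

```text
[ 0.4512 -0.2815  0.0452 -0.155 ] 0.02432721098481329 [-0.1379  0.0093 -1.5611] 24.7833
[ 0.451 -0.284  0.09  -0.157] -> 0.002 0.008 -0.179 0.001
[ 0.451 -0.284  0.043 -0.157] -> 0.0 -0.0 0.188 -0.0
```

Emit:
arm_command(commands=[{"tx":0,"ty":0,"tz":0.004,"twist":0},{"tx":0,"ty":0,"tz":0.004,"twist":0},{"tx":0,"ty":0,"tz":0.004,"twist":0},{"tx":0,"ty":0,"tz":0,"twist":0},{"tx":0,"ty":0,"tz":-0.05,"twist":0},{"tx":0,"ty":0,"tz":-0.15,"twist":0},{"tx":0,"ty":0,"tz":-0.3,"twist":0},{"tx":0,"ty":0,"tz":-0.45,"twist":0}], claw=0.34)

```text
t: 25.45
eef_pos: [0.4508, -0.281, 0.1589]
ee_rot: [-3.141, 0.002, -0.155]
force: [0.9, -0.3, 0.2]
width: 0.03
gripper_force: 0.0
```

```bash
python3 toview.py
```

```text
[ 0.42  -0.14   0.25  -0.157] -> -0.209 -0.538 -0.364 0.001
[ 0.43   0.06   0.29  -0.157] -> -0.086 -0.796 -0.16 -0.0
```

Emit:
arm_command(commands=[{"tx":-0.2,"ty":-0.54,"tz":-0.37,"twist":0},{"tx":-0.2,"ty":-0.54,"tz":-0.37,"twist":0},{"tx":-0.2,"ty":-0.54,"tz":-0.37,"twist":0},{"tx":-0.2,"ty":-0.54,"tz":-0.37,"twist":0},{"tx":-0.2,"ty":-0.54,"tz":-0.37,"twist":0},{"tx":-0.2,"ty":-0.54,"tz":-0.37,"twist":0},{"tx":-0.2,"ty":-0.54,"tz":-0.37,"twist":0},{"tx":-0.2,"ty":-0.54,"tz":-0.37,"twist":0}], claw=0.7)

```text
t: 26.12
eef_pos: [0.4227, -0.1406, 0.2497]
ee_rot: [3.141, 0.001, -0.156]
force: [-0.6, 0.2, -0.6]
width: 0.0613
gripper_force: 0.0
```

Emit:
arm_command(commands=[{"tx":0.07,"ty":-0.82,"tz":-0.16,"twist":0},{"tx":0.07,"ty":-0.82,"tz":-0.16,"twist":0},{"tx":0.07,"ty":-0.82,"tz":-0.16,"twist":0},{"tx":0.07,"ty":-0.82,"tz":-0.16,"twist":0},{"tx":0.07,"ty":-0.82,"tz":-0.16,"twist":0},{"tx":0.07,"ty":-0.82,"tz":-0.16,"twist":0},{"tx":0.07,"ty":-0.82,"tz":-0.16,"twist":0},{"tx":0.07,"ty":-0.82,"tz":-0.16,"twist":0}])

```text
t: 26.78
eef_pos: [0.4719, 0.0589, 0.2891]
ee_rot: [3.14, 0.003, -0.156]
force: [0.0, -0.5, 0.9]
width: 0.0613
gripper_force: 0.0
```

```bash
python3 look.py w5; python3 pick.py .541 .058 -.487 3
```

```text
cur [ 0.4717  0.0584  0.2893 -0.1567] 0.06113645667258243
[170.  36.] 1197 xy [0.6467 0.1391] toolyaw 0.465 IoU 0.876
[239.  39.] 1039 xy [0.6295 0.0552] toolyaw 0.322 IoU 0.876
[249. 113.] 845 xy [0.5417 0.0582] toolyaw -0.497 IoU 0.962
[ 0.541  0.058  0.14  -0.487] -> 0.274 -0.042 0.597 0.105
[ 0.541  0.058  0.039 -0.487] -> 0.0 -0.0 0.404 -0.0
[ 0.541  0.058  0.16  -0.487] -> 0.0 -0.0 -0.484 -0.0
[ 0.43  -0.06   0.16  -0.157] -> -0.171 0.625 -0.0 -0.105
[ 0.459 -0.234  0.14  -0.157] -> 0.225 0.67 0.08 -0.0
[ 0.459 -0.234  0.08  -0.157] -> 0.0 -0.0 0.24 -0.0
[ 0.459 -0.234  0.044 -0.157] -> 0.0 -0.0 0.144 -0.0
```

Emit:
arm_command(commands=[{"tx":0.274,"ty":-0.042,"tz":0.597,"twist":0.106},{"tx":0.274,"ty":-0.042,"tz":0.597,"twist":0.106},{"tx":0.274,"ty":-0.042,"tz":0.597,"twist":0.106},{"tx":0.274,"ty":-0.042,"tz":0.597,"twist":0.106},{"tx":0.274,"ty":-0.042,"tz":0.597,"twist":0.106},{"tx":0.274,"ty":-0.042,"tz":0.597,"twist":0.106},{"tx":0.274,"ty":-0.042,"tz":0.597,"twist":0.106},{"tx":0.274,"ty":-0.042,"tz":0.597,"twist":0.106}])

```text
t: 27.5
eef_pos: [0.5419, 0.059, 0.1431]
ee_rot: [-3.14, -0.002, -0.489]
force: [-0.2, 0.9, 0.3]
width: 0.0613
gripper_force: 0.0
```

Emit:
arm_command(commands=[{"tx":0,"ty":0,"tz":0.08,"twist":0},{"tx":0,"ty":0,"tz":0.16,"twist":0},{"tx":0,"ty":0,"tz":0.24,"twist":0},{"tx":0,"ty":0,"tz":0.32,"twist":0},{"tx":0,"ty":0,"tz":0.38,"twist":0},{"tx":0,"ty":0,"tz":0.404,"twist":0},{"tx":0,"ty":0,"tz":0.404,"twist":0},{"tx":0,"ty":0,"tz":0.404,"twist":0}])

```text
t: 28.17
eef_pos: [0.5421, 0.0599, 0.0419]
ee_rot: [-3.14, -0.002, -0.488]
force: [0.2, 0.2, 0.7]
width: 0.0614
gripper_force: 0.0
```

Emit:
arm_command(commands=[{"tx":0,"ty":0,"tz":0,"twist":0},{"tx":0,"ty":0,"tz":0,"twist":0},{"tx":0,"ty":0,"tz":0,"twist":0},{"tx":0,"ty":0,"tz":0,"twist":0},{"tx":0,"ty":0,"tz":0,"twist":0},{"tx":0,"ty":0,"tz":0,"twist":0},{"tx":0,"ty":0,"tz":0,"twist":0},{"tx":0,"ty":0,"tz":0,"twist":0}], claw=0, grip_force=35)

```text
t: 28.83
eef_pos: [0.5413, 0.0595, 0.0404]
ee_rot: [3.142, 0.0, -0.488]
force: [-0.1, -1.0, 0.8]
width: 0.0242
gripper_force: 34.9
```

Emit:
arm_command(commands=[{"tx":0,"ty":0,"tz":-0.1,"twist":0},{"tx":0,"ty":0,"tz":-0.2,"twist":0},{"tx":0,"ty":0,"tz":-0.3,"twist":0},{"tx":0,"ty":0,"tz":-0.4,"twist":0},{"tx":0,"ty":0,"tz":-0.484,"twist":0},{"tx":0,"ty":0,"tz":-0.484,"twist":0},{"tx":0,"ty":0,"tz":-0.484,"twist":0},{"tx":0,"ty":0,"tz":-0.484,"twist":0}])

```text
t: 29.5
eef_pos: [0.5406, 0.0594, 0.1605]
ee_rot: [3.141, 0.001, -0.489]
force: [-0.6, 0.7, -2.1]
width: 0.0239
gripper_force: 34.9
```

Emit:
arm_command(commands=[{"tx":-0.03,"ty":0.1,"tz":0,"twist":-0.02},{"tx":-0.06,"ty":0.21,"tz":0,"twist":-0.04},{"tx":-0.09,"ty":0.32,"tz":0,"twist":-0.06},{"tx":-0.12,"ty":0.43,"tz":0,"twist":-0.08},{"tx":-0.15,"ty":0.54,"tz":0,"twist":-0.1},{"tx":-0.171,"ty":0.625,"tz":0,"twist":-0.106},{"tx":-0.171,"ty":0.625,"tz":0,"twist":-0.106},{"tx":-0.171,"ty":0.625,"tz":0,"twist":-0.106}])

```text
t: 30.17
eef_pos: [0.4289, -0.0593, 0.1604]
ee_rot: [3.141, 0.002, -0.157]
force: [-0.2, 0.6, -0.9]
width: 0.0239
gripper_force: 34.9
```

Emit:
arm_command(commands=[{"tx":0.03,"ty":0.1,"tz":0,"twist":0},{"tx":0.06,"ty":0.2,"tz":0,"twist":0},{"tx":0.09,"ty":0.3,"tz":0,"twist":0},{"tx":0.13,"ty":0.42,"tz":0,"twist":0},{"tx":0.18,"ty":0.54,"tz":0,"twist":0},{"tx":0.21,"ty":0.63,"tz":0,"twist":0},{"tx":0.225,"ty":0.67,"tz":0,"twist":0},{"tx":0.225,"ty":0.67,"tz":0,"twist":0}])

```text
t: 30.83
eef_pos: [0.4603, -0.234, 0.1599]
ee_rot: [3.141, 0.002, -0.158]
force: [0.3, -0.5, -1.9]
width: 0.0241
gripper_force: 34.9
```

```bash
python3 place.py 3
```

```text
[ 0.4603 -0.234   0.1599 -0.1576] 0.02411065121938397 [ 0.2568 -0.4611 -1.8649] 30.8333
[ 0.459 -0.234  0.09  -0.157] -> -0.004 0.001 0.28 -0.0
[ 0.459 -0.234  0.043 -0.157] -> 0.0 -0.0 0.188 -0.0
```

Emit:
arm_command(commands=[{"tx":-0.003,"ty":0.006,"tz":0,"twist":0},{"tx":-0.003,"ty":0.006,"tz":0.05,"twist":0},{"tx":-0.003,"ty":0.006,"tz":0.1,"twist":0},{"tx":-0.003,"ty":0.006,"tz":0.15,"twist":0},{"tx":-0.003,"ty":0.006,"tz":0.21,"twist":0},{"tx":-0.003,"ty":0.006,"tz":0.276,"twist":0},{"tx":-0.003,"ty":0.006,"tz":0.276,"twist":0},{"tx":-0.003,"ty":0.006,"tz":0.276,"twist":0}])

```text
t: 31.5
eef_pos: [0.4584, -0.2329, 0.092]
ee_rot: [3.142, 0.002, -0.154]
force: [-0.4, -0.3, -2.4]
width: 0.0242
gripper_force: 34.9
```

Emit:
arm_command(commands=[{"tx":0,"ty":0,"tz":0.03,"twist":0},{"tx":0,"ty":0,"tz":0.06,"twist":0},{"tx":0,"ty":0,"tz":0.09,"twist":0},{"tx":0,"ty":0,"tz":0.12,"twist":0},{"tx":0,"ty":0,"tz":0.15,"twist":0},{"tx":0,"ty":0,"tz":0.175,"twist":0},{"tx":0,"ty":0,"tz":0.186,"twist":0},{"tx":0,"ty":0,"tz":0.186,"twist":0}])

```text
t: 32.17
eef_pos: [0.4587, -0.2343, 0.0454]
ee_rot: [3.141, 0.001, -0.155]
force: [-0.5, -0.6, -1.3]
width: 0.0243
gripper_force: 35.0
```

```bash
python3 place.py 3
```

```text
[ 0.4587 -0.2343  0.0454 -0.1551] 0.02427178922252754 [-0.5351 -0.5827 -1.2992] 32.1667
[ 0.459 -0.234  0.09  -0.157] -> 0.002 -0.0 -0.178 0.001
[ 0.459 -0.234  0.043 -0.157] -> 0.0 -0.0 0.188 -0.0
```

Good position. I'll release, rise and go to a view pose further forward.

Emit:
arm_command(commands=[{"tx":0,"ty":0,"tz":0.004,"twist":0},{"tx":0,"ty":0,"tz":0.004,"twist":0},{"tx":0,"ty":0,"tz":0.004,"twist":0},{"tx":0,"ty":0,"tz":0,"twist":0},{"tx":0,"ty":0,"tz":-0.05,"twist":0},{"tx":0,"ty":0,"tz":-0.15,"twist":0},{"tx":0,"ty":0,"tz":-0.3,"twist":0},{"tx":0,"ty":0,"tz":-0.45,"twist":0}], claw=0.34)

```text
t: 32.83
eef_pos: [0.4581, -0.2338, 0.1592]
ee_rot: [3.142, 0.002, -0.155]
force: [1.0, 0.1, -0.3]
width: 0.0298
gripper_force: 0.0
```

Emit:
arm_command(commands=[{"tx":-0.2,"ty":-0.4,"tz":-0.37,"twist":0},{"tx":-0.2,"ty":-0.4,"tz":-0.37,"twist":0},{"tx":-0.2,"ty":-0.4,"tz":-0.37,"twist":0},{"tx":-0.2,"ty":-0.4,"tz":-0.37,"twist":0},{"tx":-0.2,"ty":-0.4,"tz":-0.37,"twist":0},{"tx":-0.2,"ty":-0.4,"tz":-0.37,"twist":0},{"tx":-0.2,"ty":-0.4,"tz":-0.37,"twist":0},{"tx":-0.2,"ty":-0.4,"tz":-0.37,"twist":0}], claw=0.7)

```text
t: 33.5
eef_pos: [0.4247, -0.1279, 0.2499]
ee_rot: [3.141, 0.002, -0.156]
force: [0.4, 0.5, 0.6]
width: 0.0613
gripper_force: 0.0
```

Emit:
arm_command(commands=[{"tx":0.25,"ty":-0.82,"tz":-0.1,"twist":0},{"tx":0.25,"ty":-0.82,"tz":-0.1,"twist":0},{"tx":0.25,"ty":-0.82,"tz":-0.1,"twist":0},{"tx":0.25,"ty":-0.82,"tz":-0.1,"twist":0},{"tx":0.25,"ty":-0.82,"tz":-0.1,"twist":0},{"tx":0.25,"ty":-0.82,"tz":-0.1,"twist":0},{"tx":0.25,"ty":-0.82,"tz":-0.1,"twist":0},{"tx":0.25,"ty":-0.82,"tz":-0.1,"twist":0}])

```text
t: 34.17
eef_pos: [0.5184, 0.0651, 0.2741]
ee_rot: [3.14, 0.003, -0.155]
force: [0.2, -1.6, -1.0]
width: 0.0613
gripper_force: 0.0
```

```bash
python3 look.py w6; python3 pick.py .63 .055 .325 2
```

```text
cur [ 0.5181  0.0645  0.2745 -0.1559] 0.06128732287635621
[180.  73.] 1183 xy [0.6465 0.1392] toolyaw 0.451 IoU 0.882
[250.  76.] 986 xy [0.6293 0.055 ] toolyaw 0.37 IoU 0.939
[0.63  0.055 0.14  0.325] -> 0.448 -0.032 0.538 -0.153
[0.63  0.055 0.039 0.325] -> 0.0 0.0 0.404 -0.0
[0.63  0.055 0.16  0.325] -> 0.0 0.0 -0.484 -0.0
[ 0.43  -0.06   0.16  -0.157] -> -0.905 0.18 -0.0 0.153
[ 0.467 -0.185  0.14  -0.157] -> 0.225 0.47 0.08 -0.0
[ 0.467 -0.185  0.08  -0.157] -> 0.0 -0.0 0.24 -0.0
[ 0.467 -0.185  0.044 -0.157] -> 0.0 -0.0 0.144 -0.0
```

View pics/w6.png

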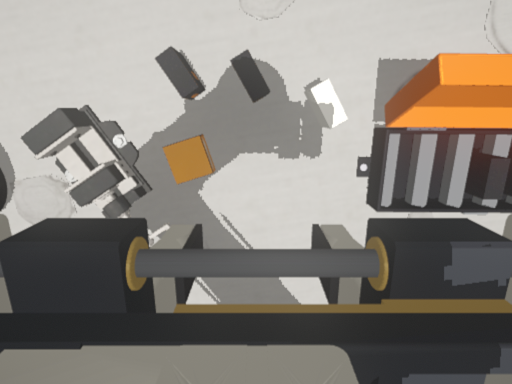

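Two cartons are left, at (180,73) and (250,76), and the white look-alike is at (328,103).

```bash
python3 pick.py .629 .055 .36 2
```

```text
[0.629 0.055 0.14  0.36 ] -> 0.444 -0.031 0.538 -0.164
[0.629 0.055 0.039 0.36 ] -> 0.0 0.0 0.404 -0.0
[0.629 0.055 0.16  0.36 ] -> 0.0 0.0 -0.484 -0.0
[ 0.43  -0.06   0.16  -0.157] -> -0.907 0.15 -0.0 0.165
[ 0.467 -0.185  0.14  -0.157] -> 0.225 0.47 0.08 -0.0
[ 0.467 -0.185  0.08  -0.157] -> 0.0 -0.0 0.24 -0.0
[ 0.467 -0.185  0.044 -0.157] -> 0.0 -0.0 0.144 -0.0
```

Emit:
arm_command(commands=[{"tx":0.444,"ty":-0.031,"tz":0.538,"twist":-0.164},{"tx":0.444,"ty":-0.031,"tz":0.538,"twist":-0.164},{"tx":0.444,"ty":-0.031,"tz":0.538,"twist":-0.164},{"tx":0.444,"ty":-0.031,"tz":0.538,"twist":-0.164},{"tx":0.444,"ty":-0.031,"tz":0.538,"twist":-0.164},{"tx":0.444,"ty":-0.031,"tz":0.538,"twist":-0.164},{"tx":0.444,"ty":-0.031,"tz":0.538,"twist":-0.164},{"tx":0.444,"ty":-0.031,"tz":0.538,"twist":-0.164}])

```text
t: 34.88
eef_pos: [0.6293, 0.0552, 0.1431]
ee_rot: [3.141, -0.002, 0.358]
force: [-0.1, 0.5, 0.5]
width: 0.0616
gripper_force: 0.0
```

Emit:
arm_command(commands=[{"tx":0,"ty":0,"tz":0.08,"twist":0},{"tx":0,"ty":0,"tz":0.16,"twist":0},{"tx":0,"ty":0,"tz":0.24,"twist":0},{"tx":0,"ty":0,"tz":0.32,"twist":0},{"tx":0,"ty":0,"tz":0.38,"twist":0},{"tx":0,"ty":0,"tz":0.404,"twist":0},{"tx":0,"ty":0,"tz":0.404,"twist":0},{"tx":0,"ty":0,"tz":0.404,"twist":0}])

```text
t: 35.55
eef_pos: [0.6299, 0.0563, 0.0423]
ee_rot: [3.141, -0.002, 0.36]
force: [0.1, 0.1, 0.5]
width: 0.0615
gripper_force: 0.0
```

Emit:
arm_command(commands=[{"tx":0,"ty":0,"tz":0,"twist":0},{"tx":0,"ty":0,"tz":0,"twist":0},{"tx":0,"ty":0,"tz":0,"twist":0},{"tx":0,"ty":0,"tz":0,"twist":0},{"tx":0,"ty":0,"tz":0,"twist":0},{"tx":0,"ty":0,"tz":0,"twist":0},{"tx":0,"ty":0,"tz":0,"twist":0},{"tx":0,"ty":0,"tz":0,"twist":0}], claw=0, grip_force=35)

```text
t: 36.22
eef_pos: [0.6294, 0.0559, 0.0404]
ee_rot: [3.142, 0.0, 0.36]
force: [-0.6, -0.3, 1.2]
width: 0.0242
gripper_force: 35.0
```

Emit:
arm_command(commands=[{"tx":0,"ty":0,"tz":-0.1,"twist":0},{"tx":0,"ty":0,"tz":-0.2,"twist":0},{"tx":0,"ty":0,"tz":-0.3,"twist":0},{"tx":0,"ty":0,"tz":-0.4,"twist":0},{"tx":0,"ty":0,"tz":-0.484,"twist":0},{"tx":0,"ty":0,"tz":-0.484,"twist":0},{"tx":0,"ty":0,"tz":-0.484,"twist":0},{"tx":0,"ty":0,"tz":-0.484,"twist":0}])

```text
t: 36.88
eef_pos: [0.6287, 0.0559, 0.1605]
ee_rot: [-3.141, 0.001, 0.36]
force: [0.2, -0.7, -1.3]
width: 0.0241
gripper_force: 35.0
```

Emit:
arm_command(commands=[{"tx":-0.1,"ty":0.02,"tz":0,"twist":0.02},{"tx":-0.23,"ty":0.04,"tz":0,"twist":0.04},{"tx":-0.36,"ty":0.06,"tz":0,"twist":0.07},{"tx":-0.5,"ty":0.08,"tz":0,"twist":0.1},{"tx":-0.64,"ty":0.1,"tz":0,"twist":0.13},{"tx":-0.78,"ty":0.13,"tz":0,"twist":0.155},{"tx":-0.88,"ty":0.15,"tz":0,"twist":0.165},{"tx":-0.907,"ty":0.15,"tz":0,"twist":0.165}])

```text
t: 37.55
eef_pos: [0.4258, -0.0609, 0.16]
ee_rot: [3.141, 0.003, -0.162]
force: [-0.0, 0.0, -1.9]
width: 0.0242
gripper_force: 35.0
```

Emit:
arm_command(commands=[{"tx":0.03,"ty":0.08,"tz":0,"twist":0},{"tx":0.07,"ty":0.16,"tz":0,"twist":0},{"tx":0.11,"ty":0.25,"tz":0,"twist":0},{"tx":0.15,"ty":0.34,"tz":0,"twist":0},{"tx":0.2,"ty":0.43,"tz":0,"twist":0},{"tx":0.225,"ty":0.47,"tz":0,"twist":0},{"tx":0.225,"ty":0.47,"tz":0,"twist":0},{"tx":0.225,"ty":0.47,"tz":0,"twist":0}])

```text
t: 38.22
eef_pos: [0.4669, -0.1841, 0.1602]
ee_rot: [3.142, 0.002, -0.16]
force: [-0.6, -1.1, -1.6]
width: 0.0241
gripper_force: 35.0
```

```bash
python3 place.py 2
```

```text
[ 0.4669 -0.1841  0.1602 -0.1598] 0.024143068205358272 [-0.621  -1.113  -1.5504] 38.2167
[ 0.467 -0.185  0.09  -0.157] -> 0.001 0.003 0.281 -0.001
[ 0.467 -0.185  0.043 -0.157] -> 0.0 -0.0 0.188 -0.0
```

Emit:
arm_command(commands=[{"tx":0.001,"ty":0.006,"tz":0,"twist":0},{"tx":0.001,"ty":0.006,"tz":0.05,"twist":0},{"tx":0.001,"ty":0.006,"tz":0.1,"twist":0},{"tx":0.001,"ty":0.006,"tz":0.15,"twist":0},{"tx":0.001,"ty":0.006,"tz":0.21,"twist":0},{"tx":0.001,"ty":0.006,"tz":0.276,"twist":0},{"tx":0.001,"ty":0.006,"tz":0.276,"twist":0},{"tx":0.001,"ty":0.006,"tz":0.276,"twist":0}])

```text
t: 38.88
eef_pos: [0.4667, -0.1848, 0.0921]
ee_rot: [3.141, 0.002, -0.157]
force: [-0.0, -0.1, -1.2]
width: 0.0244
gripper_force: 35.0
```

Emit:
arm_command(commands=[{"tx":0,"ty":0,"tz":0.03,"twist":0},{"tx":0,"ty":0,"tz":0.06,"twist":0},{"tx":0,"ty":0,"tz":0.09,"twist":0},{"tx":0,"ty":0,"tz":0.12,"twist":0},{"tx":0,"ty":0,"tz":0.15,"twist":0},{"tx":0,"ty":0,"tz":0.175,"twist":0},{"tx":0,"ty":0,"tz":0.188,"twist":0},{"tx":0,"ty":0,"tz":0.188,"twist":0}])

```text
t: 39.55
eef_pos: [0.4673, -0.1857, 0.0451]
ee_rot: [3.141, 0.001, -0.158]
force: [0.4, -0.0, -0.8]
width: 0.0238
gripper_force: 35.0
```

```bash
python3 place.py 2
```

```text
[ 0.4673 -0.1857  0.0451 -0.1579] 0.023843503248347397 [ 0.3942 -0.0459 -0.7721] 39.55
[ 0.467 -0.185  0.09  -0.157] -> -0.001 -0.003 -0.18 -0.0
[ 0.467 -0.185  0.043 -0.157] -> 0.0 -0.0 0.188 -0.0
```

Emit:
arm_command(commands=[{"tx":0,"ty":0,"tz":0.004,"twist":0},{"tx":0,"ty":0,"tz":0.004,"twist":0},{"tx":0,"ty":0,"tz":0.004,"twist":0},{"tx":0,"ty":0,"tz":0,"twist":0},{"tx":0,"ty":0,"tz":-0.05,"twist":0},{"tx":0,"ty":0,"tz":-0.15,"twist":0},{"tx":0,"ty":0,"tz":-0.3,"twist":0},{"tx":0,"ty":0,"tz":-0.45,"twist":0}], claw=0.34)

```text
t: 40.22
eef_pos: [0.4665, -0.1854, 0.1586]
ee_rot: [3.141, 0.002, -0.158]
force: [1.6, -0.1, -1.0]
width: 0.0293
gripper_force: 0.0
```

Emit:
arm_command(commands=[{"tx":-0.23,"ty":-0.51,"tz":-0.37,"twist":0},{"tx":-0.23,"ty":-0.51,"tz":-0.37,"twist":0},{"tx":-0.23,"ty":-0.51,"tz":-0.37,"twist":0},{"tx":-0.23,"ty":-0.51,"tz":-0.37,"twist":0},{"tx":-0.23,"ty":-0.51,"tz":-0.37,"twist":0},{"tx":-0.23,"ty":-0.51,"tz":-0.37,"twist":0},{"tx":-0.23,"ty":-0.51,"tz":-0.37,"twist":0},{"tx":-0.23,"ty":-0.51,"tz":-0.37,"twist":0}], claw=0.7)

```text
t: 40.88
eef_pos: [0.4302, -0.0512, 0.2494]
ee_rot: [3.141, 0.002, -0.159]
force: [0.5, -0.3, -0.6]
width: 0.0612
gripper_force: 0.0
```

Emit:
arm_command(commands=[{"tx":0.24,"ty":-0.81,"tz":-0.1,"twist":0},{"tx":0.24,"ty":-0.81,"tz":-0.1,"twist":0},{"tx":0.24,"ty":-0.81,"tz":-0.1,"twist":0},{"tx":0.24,"ty":-0.81,"tz":-0.1,"twist":0},{"tx":0.24,"ty":-0.81,"tz":-0.1,"twist":0},{"tx":0.24,"ty":-0.81,"tz":-0.1,"twist":0},{"tx":0.24,"ty":-0.81,"tz":-0.1,"twist":0},{"tx":0.24,"ty":-0.81,"tz":-0.1,"twist":0}])

```text
t: 41.55
eef_pos: [0.5218, 0.1389, 0.2735]
ee_rot: [3.139, 0.003, -0.159]
force: [-0.3, -0.3, 0.0]
width: 0.0613
gripper_force: 0.0
```

```bash
python3 look.py w7; python3 pick.py .6465 .139 .45 1
```

```text
cur [ 0.5216  0.1385  0.274  -0.1599] 0.06131973016526604
[239.  66.] 1040 xy [0.6463 0.1402] toolyaw 0.424 IoU 0.934
[153. 180.] 973 xy [0.5262 0.2814] toolyaw -1.159 IoU 0.937
[0.646 0.139 0.14  0.45 ] -> 0.493 -0.082 0.536 -0.194
[0.646 0.139 0.039 0.45 ] -> 0.0 0.0 0.404 -0.0
[0.646 0.139 0.16  0.45 ] -> 0.0 0.0 -0.484 -0.0
[ 0.43  -0.06   0.16  -0.157] -> -1.126 0.34 -0.0 0.193
[ 0.475 -0.135  0.14  -0.157] -> 0.225 0.27 0.08 -0.0
[ 0.475 -0.135  0.08  -0.157] -> 0.0 -0.0 0.24 -0.0
[ 0.475 -0.135  0.044 -0.157] -> 0.0 -0.0 0.144 -0.0
```

Run:
```python
from h import *
g=-.157;y=.43
chain([.6465,.140,.14,y],[.6465,.140,.039,y],[.6465,.14,.16,y],[.46,0,.16,g],L(-.005,.1,.16,g))
```

```text
[0.646 0.14  0.14  0.43 ] -> 0.492 -0.085 0.536 -0.188
[0.646 0.14  0.039 0.43 ] -> 0.0 0.0 0.404 -0.0
[0.646 0.14  0.16  0.43 ] -> 0.0 0.0 -0.484 -0.0
[ 0.46   0.     0.16  -0.157] -> -0.912 0.198 -0.0 0.187
[ 0.475 -0.135  0.16  -0.157] -> 0.144 0.526 -0.0 -0.0
```

Emit:
arm_command(commands=[{"tx":0.492,"ty":-0.085,"tz":0.536,"twist":-0.188},{"tx":0.492,"ty":-0.085,"tz":0.536,"twist":-0.188},{"tx":0.492,"ty":-0.085,"tz":0.536,"twist":-0.188},{"tx":0.492,"ty":-0.085,"tz":0.536,"twist":-0.188},{"tx":0.492,"ty":-0.085,"tz":0.536,"twist":-0.188},{"tx":0.492,"ty":-0.085,"tz":0.536,"twist":-0.188},{"tx":0.492,"ty":-0.085,"tz":0.536,"twist":-0.188},{"tx":0.492,"ty":-0.085,"tz":0.536,"twist":-0.188}])

```text
t: 42.27
eef_pos: [0.6465, 0.1405, 0.1425]
ee_rot: [3.141, -0.001, 0.429]
force: [0.3, 0.3, 0.6]
width: 0.0615
gripper_force: 0.0
```

Emit:
arm_command(commands=[{"tx":0,"ty":0,"tz":0.08,"twist":0},{"tx":0,"ty":0,"tz":0.16,"twist":0},{"tx":0,"ty":0,"tz":0.24,"twist":0},{"tx":0,"ty":0,"tz":0.32,"twist":0},{"tx":0,"ty":0,"tz":0.38,"twist":0},{"tx":0,"ty":0,"tz":0.404,"twist":0},{"tx":0,"ty":0,"tz":0.404,"twist":0},{"tx":0,"ty":0,"tz":0.404,"twist":0}])

```text
t: 42.93
eef_pos: [0.6471, 0.1419, 0.0422]
ee_rot: [3.141, -0.002, 0.432]
force: [-0.3, 0.6, 0.6]
width: 0.0609
gripper_force: 0.0
```

Emit:
arm_command(commands=[{"tx":0,"ty":0,"tz":0,"twist":0},{"tx":0,"ty":0,"tz":0,"twist":0},{"tx":0,"ty":0,"tz":0,"twist":0},{"tx":0,"ty":0,"tz":0,"twist":0},{"tx":0,"ty":0,"tz":0,"twist":0},{"tx":0,"ty":0,"tz":0,"twist":0},{"tx":0,"ty":0,"tz":0,"twist":0},{"tx":0,"ty":0,"tz":0,"twist":0}], claw=0, grip_force=35)

```text
t: 43.6
eef_pos: [0.6467, 0.1416, 0.0404]
ee_rot: [3.142, 0.0, 0.432]
force: [-0.6, 0.3, 1.4]
width: 0.024
gripper_force: 34.9
```

Emit:
arm_command(commands=[{"tx":0,"ty":0,"tz":-0.1,"twist":0},{"tx":0,"ty":0,"tz":-0.2,"twist":0},{"tx":0,"ty":0,"tz":-0.3,"twist":0},{"tx":0,"ty":0,"tz":-0.4,"twist":0},{"tx":0,"ty":0,"tz":-0.484,"twist":0},{"tx":0,"ty":0,"tz":-0.484,"twist":0},{"tx":0,"ty":0,"tz":-0.484,"twist":0},{"tx":0,"ty":0,"tz":-0.484,"twist":0}])

```text
t: 44.27
eef_pos: [0.6459, 0.1415, 0.1604]
ee_rot: [-3.141, 0.001, 0.432]
force: [0.5, -0.5, -1.6]
width: 0.0239
gripper_force: 34.9
```

Emit:
arm_command(commands=[{"tx":-0.1,"ty":0.02,"tz":0,"twist":0.02},{"tx":-0.23,"ty":0.05,"tz":0,"twist":0.04},{"tx":-0.36,"ty":0.08,"tz":0,"twist":0.07},{"tx":-0.5,"ty":0.11,"tz":0,"twist":0.1},{"tx":-0.64,"ty":0.14,"tz":0,"twist":0.13},{"tx":-0.78,"ty":0.17,"tz":0,"twist":0.16},{"tx":-0.88,"ty":0.19,"tz":0,"twist":0.18},{"tx":-0.912,"ty":0.198,"tz":0,"twist":0.187}])

```text
t: 44.93
eef_pos: [0.456, -0.0011, 0.1599]
ee_rot: [3.14, 0.004, -0.16]
force: [-1.3, 0.0, -1.3]
width: 0.0242
gripper_force: 34.9
```

Emit:
arm_command(commands=[{"tx":0.02,"ty":0.08,"tz":0,"twist":0},{"tx":0.05,"ty":0.17,"tz":0,"twist":0},{"tx":0.08,"ty":0.27,"tz":0,"twist":0},{"tx":0.11,"ty":0.38,"tz":0,"twist":0},{"tx":0.13,"ty":0.47,"tz":0,"twist":0},{"tx":0.144,"ty":0.526,"tz":0,"twist":0},{"tx":0.144,"ty":0.526,"tz":0,"twist":0},{"tx":0.144,"ty":0.526,"tz":0,"twist":0}])

```text
t: 45.6
eef_pos: [0.4751, -0.135, 0.1601]
ee_rot: [3.141, 0.002, -0.157]
force: [-0.3, -0.0, -1.4]
width: 0.0243
gripper_force: 34.9
```

```bash
python3 place.py 1
```

```text
[ 0.4751 -0.135   0.1601 -0.1569] 0.024306496345480964 [-0.2643 -0.0221 -1.3984] 45.6
[ 0.475 -0.135  0.09  -0.157] -> -0.0 0.002 0.28 0.0
[ 0.475 -0.135  0.043 -0.157] -> 0.0 -0.0 0.188 -0.0
```

Emit:
arm_command(commands=[{"tx":0,"ty":0.004,"tz":0,"twist":0},{"tx":0,"ty":0.004,"tz":0.05,"twist":0},{"tx":0,"ty":0.004,"tz":0.1,"twist":0},{"tx":0,"ty":0.004,"tz":0.15,"twist":0},{"tx":0,"ty":0.004,"tz":0.21,"twist":0},{"tx":0,"ty":0.004,"tz":0.276,"twist":0},{"tx":0,"ty":0.004,"tz":0.276,"twist":0},{"tx":0,"ty":0.004,"tz":0.276,"twist":0}])

```text
t: 46.27
eef_pos: [0.4749, -0.1348, 0.0918]
ee_rot: [3.141, 0.002, -0.154]
force: [0.9, -0.1, -1.3]
width: 0.024
gripper_force: 34.9
```

Emit:
arm_command(commands=[{"tx":0,"ty":0,"tz":0.03,"twist":0},{"tx":0,"ty":0,"tz":0.06,"twist":0},{"tx":0,"ty":0,"tz":0.09,"twist":0},{"tx":0,"ty":0,"tz":0.12,"twist":0},{"tx":0,"ty":0,"tz":0.15,"twist":0},{"tx":0,"ty":0,"tz":0.175,"twist":0},{"tx":0,"ty":0,"tz":0.186,"twist":0},{"tx":0,"ty":0,"tz":0.186,"twist":0}])

```text
t: 46.93
eef_pos: [0.4752, -0.1356, 0.0454]
ee_rot: [3.141, 0.001, -0.155]
force: [-0.0, -0.4, -1.1]
width: 0.0243
gripper_force: 35.0
```

```bash
python3 place.py 1
```

```text
[ 0.4752 -0.1356  0.0454 -0.1549] 0.024287599792308216 [-0.0158 -0.3738 -1.0999] 46.9333
[ 0.475 -0.135  0.09  -0.157] -> -0.001 -0.0 -0.178 0.001
[ 0.475 -0.135  0.043 -0.157] -> 0.0 -0.0 0.188 -0.0
```

Emit:
arm_command(commands=[{"tx":0,"ty":0,"tz":0.004,"twist":0},{"tx":0,"ty":0,"tz":0.004,"twist":0},{"tx":0,"ty":0,"tz":0.004,"twist":0},{"tx":0,"ty":0,"tz":0,"twist":0},{"tx":0,"ty":0,"tz":-0.05,"twist":0},{"tx":0,"ty":0,"tz":-0.15,"twist":0},{"tx":0,"ty":0,"tz":-0.3,"twist":0},{"tx":0,"ty":0,"tz":-0.45,"twist":0}], claw=0.34)

```text
t: 47.6
eef_pos: [0.4746, -0.1354, 0.1592]
ee_rot: [3.141, 0.002, -0.155]
force: [1.6, 0.7, 0.0]
width: 0.0295
gripper_force: 0.0
```

Emit:
arm_command(commands=[{"tx":-0.22,"ty":0.42,"tz":-0.6,"twist":0},{"tx":-0.22,"ty":0.42,"tz":-0.6,"twist":0},{"tx":-0.22,"ty":0.42,"tz":-0.6,"twist":0},{"tx":-0.22,"ty":0.42,"tz":-0.6,"twist":0},{"tx":-0.22,"ty":0.42,"tz":-0.6,"twist":0},{"tx":-0.22,"ty":0.42,"tz":-0.6,"twist":0},{"tx":-0.22,"ty":0.42,"tz":-0.6,"twist":0},{"tx":-0.22,"ty":0.42,"tz":-0.6,"twist":0}])

```text
t: 48.27
eef_pos: [0.4046, -0.2304, 0.308]
ee_rot: [-3.141, 0.0, -0.156]
force: [1.0, 0.4, -1.0]
width: 0.03
gripper_force: 0.0
```

Run:
```python
from h import *
print(cur(),get_state()['q'])
f=save('wrist','w8'); s=save('side','s8')
im=np.hstack([cv2.resize(f[0:200,130:380],(400,320),interpolation=cv2.INTER_CUBIC),cv2.resize(s[170:330,200:400],(400,320),interpolation=cv2.INTER_CUBIC)])
cv2.imwrite('pics/c8.png',im[:,:,::-1])
```

```text
[ 0.4046 -0.2304  0.308  -0.1557] [-0.0935 -0.0417 -0.2896 -0.0006 -1.3229  1.5087]
```

View pics/c8.png

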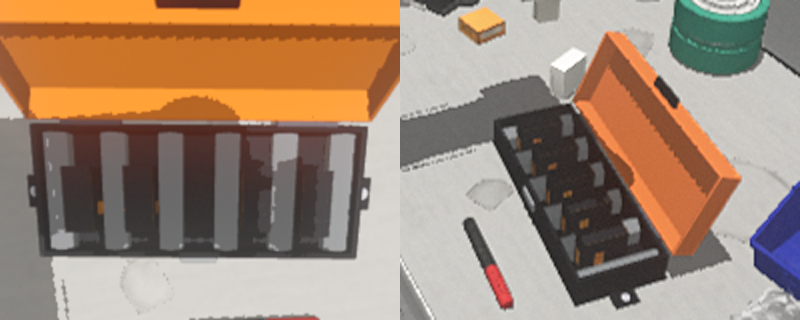

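All five cartons stand at equal height in slots 1–5, and the lid is still open. Next is the lid: I'll go over it, down behind it, and push gently toward the robot.

Run:
```python
from h import *
g=-.157
chain(L(.165,.03,.308,g),L(.165,.03,.115,g),L(.125,.03,.115,g),L(.09,.03,.115,g),L(.053,.03,.115,g))
b=boxes_of('lid_edge','side')[:1]; print(b)
```

```text
[ 0.632 -0.231  0.308 -0.157] -> 0.899 -0.136 -0.003 0.001
[ 0.632 -0.231  0.115 -0.157] -> 0.0 -0.0 0.772 -0.0
[ 0.592 -0.225  0.115 -0.157] -> -0.16 0.0 -0.0 -0.0
[ 0.558 -0.219  0.115 -0.157] -> -0.14 -0.0 -0.0 -0.0
[ 0.521 -0.214  0.115 -0.157] -> -0.148 0.0 -0.0 -0.0
[{'rect': [286.2, 187.8, 372.8, 296.9], 'score': 0.8}]
```

Emit:
arm_command(commands=[{"tx":0.12,"ty":-0.02,"tz":0,"twist":0},{"tx":0.26,"ty":-0.04,"tz":0,"twist":0},{"tx":0.4,"ty":-0.06,"tz":0,"twist":0},{"tx":0.54,"ty":-0.08,"tz":0,"twist":0},{"tx":0.68,"ty":-0.1,"tz":0,"twist":0},{"tx":0.82,"ty":-0.12,"tz":0,"twist":0},{"tx":0.9,"ty":-0.136,"tz":0,"twist":0},{"tx":0.9,"ty":-0.136,"tz":0,"twist":0}], claw=0.2)

```text
t: 49.08
eef_pos: [0.6358, -0.2306, 0.3042]
ee_rot: [3.141, 0.005, -0.154]
force: [-0.3, 0.8, -0.8]
width: 0.0173
gripper_force: 0.0
```

Emit:
arm_command(commands=[{"tx":0,"ty":0,"tz":0.1,"twist":0},{"tx":0,"ty":0,"tz":0.22,"twist":0},{"tx":0,"ty":0,"tz":0.34,"twist":0},{"tx":0,"ty":0,"tz":0.46,"twist":0},{"tx":0,"ty":0,"tz":0.58,"twist":0},{"tx":0,"ty":0,"tz":0.68,"twist":0},{"tx":0,"ty":0,"tz":0.74,"twist":0},{"tx":0,"ty":0,"tz":0.772,"twist":0}])

```text
t: 49.75
eef_pos: [0.6305, -0.2308, 0.1115]
ee_rot: [3.142, 0.006, -0.155]
force: [-0.5, -0.1, -0.4]
width: 0.0176
gripper_force: 0.0
```

Run:
```python
from h import *
print(cur(),get_state()['force']); chain(L(.053,.03,.115,-.157))
s=save('side','s9'); im=cv2.resize(s[140:320,190:410],None,fx=2.5,fy=2.5,interpolation=cv2.INTER_CUBIC); cv2.imwrite('pics/c9.png',im[:,:,::-1])
```

```text
[ 0.6305 -0.2308  0.1115 -0.1547] [-0.5202 -0.0777 -0.3666]
[ 0.521 -0.214  0.115 -0.157] -> -0.443 -0.001 -0.014 0.001
```

View pics/c9.png

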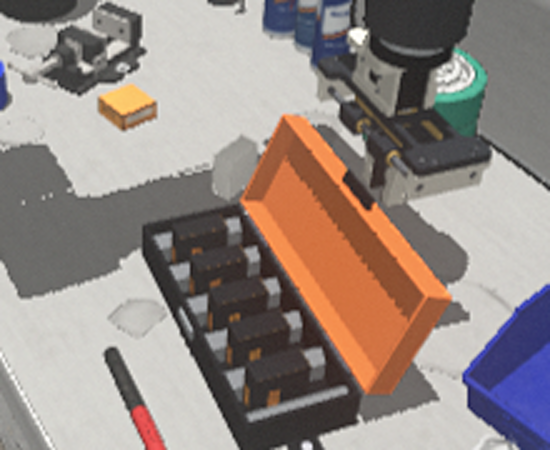

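The fingers are behind the lid near the thumb tab at (357,188), and the body is above it. I'll push slowly.

Emit:
arm_command(commands=[{"tx":-0.03,"ty":0,"tz":-0.014,"twist":0},{"tx":-0.06,"ty":0,"tz":-0.014,"twist":0},{"tx":-0.08,"ty":0,"tz":-0.014,"twist":0},{"tx":-0.1,"ty":0,"tz":-0.014,"twist":0},{"tx":-0.12,"ty":0,"tz":-0.014,"twist":0},{"tx":-0.14,"ty":0,"tz":-0.014,"twist":0},{"tx":-0.16,"ty":0,"tz":-0.014,"twist":0},{"tx":-0.18,"ty":0,"tz":-0.014,"twist":0}])

```text
t: 50.47
eef_pos: [0.5879, -0.2248, 0.1194]
ee_rot: [-3.142, -0.001, -0.155]
force: [2.1, 0.0, 1.5]
width: 0.0174
gripper_force: 0.9
```

Emit:
arm_command(commands=[{"tx":-0.02,"ty":0,"tz":0,"twist":0},{"tx":-0.04,"ty":0,"tz":0,"twist":0},{"tx":-0.06,"ty":0,"tz":0,"twist":0},{"tx":-0.08,"ty":0,"tz":0,"twist":0},{"tx":-0.1,"ty":0,"tz":0,"twist":0},{"tx":-0.12,"ty":0,"tz":0,"twist":0},{"tx":-0.14,"ty":0,"tz":0,"twist":0},{"tx":-0.16,"ty":0,"tz":0,"twist":0}])

```text
t: 51.13
eef_pos: [0.548, -0.2185, 0.1188]
ee_rot: [-3.142, 0.0, -0.155]
force: [1.9, -0.0, 0.2]
width: 0.0179
gripper_force: 0.6
```

Run:
```python
from h import *
print(cur(),get_state()['force']); chain(L(.053,.03,.115,-.157))
s=save('side','s10'); im=cv2.resize(s[140:320,190:410],None,fx=2.5,fy=2.5,interpolation=cv2.INTER_CUBIC); cv2.imwrite('pics/c10.png',im[:,:,::-1])
```

```text
[ 0.548  -0.2185  0.1188 -0.1552] [ 1.8854 -0.0199  0.1933]
[ 0.521 -0.214  0.115 -0.157] -> -0.109 -0.003 0.015 0.001
```

View pics/c10.png

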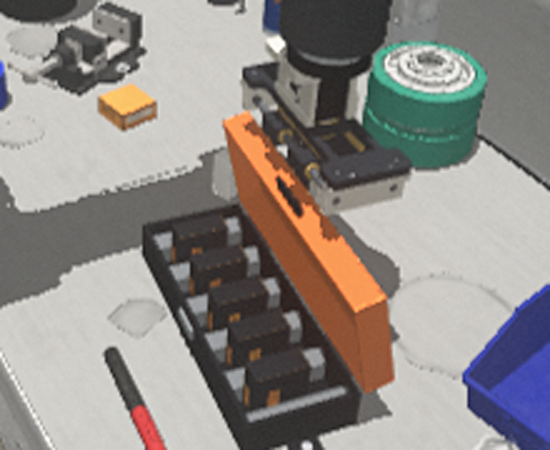

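The lid is nearly upright, at about 1.3 rad. I'll push a little further, then back off at once.

Emit:
arm_command(commands=[{"tx":-0.02,"ty":0,"tz":0,"twist":0},{"tx":-0.04,"ty":0,"tz":0,"twist":0},{"tx":-0.06,"ty":0,"tz":0,"twist":0},{"tx":-0.08,"ty":0,"tz":0,"twist":0},{"tx":-0.1,"ty":0,"tz":0,"twist":0},{"tx":-0.12,"ty":0,"tz":0,"twist":0},{"tx":-0.12,"ty":0,"tz":0,"twist":0},{"tx":-0.1,"ty":0,"tz":-0.02,"twist":0}])

```text
t: 51.85
eef_pos: [0.5223, -0.2145, 0.1232]
ee_rot: [-3.141, 0.002, -0.156]
force: [0.1, -0.5, -0.5]
width: 0.0175
gripper_force: 0.0
```

Emit:
arm_command(commands=[{"tx":0.05,"ty":0,"tz":-0.05,"twist":0},{"tx":0.12,"ty":0,"tz":-0.1,"twist":0},{"tx":0.2,"ty":0,"tz":-0.2,"twist":0},{"tx":0.25,"ty":0,"tz":-0.3,"twist":0},{"tx":0.25,"ty":0,"tz":-0.4,"twist":0},{"tx":0.25,"ty":0,"tz":-0.5,"twist":0},{"tx":0.25,"ty":0,"tz":-0.5,"twist":0},{"tx":0.25,"ty":0,"tz":-0.5,"twist":0}])

```text
t: 52.52
eef_pos: [0.5869, -0.2247, 0.2509]
ee_rot: [-3.142, -0.004, -0.155]
force: [0.2, 0.4, -0.2]
width: 0.0173
gripper_force: 0.0
```

Emit:
arm_command(commands=[{"tx":0,"ty":0,"tz":0,"twist":0},{"tx":0,"ty":0,"tz":0,"twist":0},{"tx":0,"ty":0,"tz":0,"twist":0},{"tx":0,"ty":0,"tz":0,"twist":0},{"tx":0,"ty":0,"tz":0,"twist":0},{"tx":0,"ty":0,"tz":0,"twist":0},{"tx":0,"ty":0,"tz":0,"twist":0},{"tx":0,"ty":0,"tz":0,"twist":0}])

```text
t: 53.18
eef_pos: [0.5855, -0.2244, 0.2488]
ee_rot: [3.142, 0.0, -0.155]
force: [-0.2, -0.4, -0.1]
width: 0.0177
gripper_force: 0.0
```

Run:
```python
from h import *
print(cur(),get_state()['force'])
s=save('side','s11'); im=cv2.resize(s[120:330,180:420],None,fx=2.5,fy=2.5,interpolation=cv2.INTER_CUBIC); cv2.imwrite('pics/c11.png',im[:,:,::-1])
```

```text
[ 0.5855 -0.2244  0.2488 -0.1551] [-0.158  -0.4069 -0.0564]
```

View pics/c11.png

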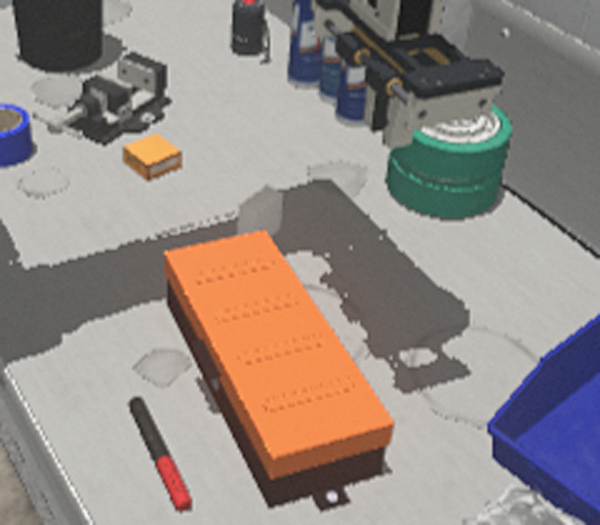

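The lid lies flat and shut on the case, the marker is on the bench, and the orange carton and tape haven't moved. I'll let it settle for one call, then hand in.

Emit:
arm_command(commands=[{"tx":0,"ty":0,"tz":0,"twist":0},{"tx":0,"ty":0,"tz":0,"twist":0},{"tx":0,"ty":0,"tz":0,"twist":0},{"tx":0,"ty":0,"tz":0,"twist":0},{"tx":0,"ty":0,"tz":0,"twist":0},{"tx":0,"ty":0,"tz":0,"twist":0},{"tx":0,"ty":0,"tz":0,"twist":0},{"tx":0,"ty":0,"tz":0,"twist":0}])

```text
t: 53.9
eef_pos: [0.5855, -0.2244, 0.2489]
ee_rot: [-3.142, -0.0, -0.155]
force: [-1.3, 0.5, 0.3]
width: 0.0174
gripper_force: 0.0
```

```bash
python3 -c "
from station import *
print(job_done())"
```

```text
the job is handed in; nothing more can be done
None
```

The job is handed in at about 54 s: the marker lies flat on the bench in front of the case, all five black cartons stand in slots 1–5, and the lid fell shut by itself after being pushed past its balance point; the hand-in gave no verdict back.

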